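# Chill the pitcher at the ice-stone chute

## Task

Lower the black drip grille over the two brass pins of the aluminium stand until it lies flat, then pick up the white pitcher by its handle and, holding it up off the table under the chute, push the red paddle back with the pitcher's own side (not with the gripper) so that all four blue cooling stones slide into it. Keep holding it until they are all inside, then stand the pitcher upright in the middle of the grille, let go and leave everything else on the trolley where it is.

Things in the scene. Friction and masses are not known exactly. Their poses are not given: they have to be found in the camera images.
- grille: Loose black drip grille, a flat plate 170 (x) by 68 (y) by 12 (z) mm, about 0.16 kg, lying on a cork block. Origin at the centre of its underside, z up. Two through holes, 12 mm across, at x = -65 and +65 mm on its long centre line. Can be gripped across its 68 mm width.
- rest: Fixed cork block on which the grille starts, 150 (x) by 44 (y) by 20 (z) mm, so that the grille overhangs it by 12 mm on each long side, 20 mm above the table. Origin at the centre of its underside.
- stand: Fixed aluminium stand for the grille, a bar 160 (x) by 50 (y) by 20 (z) mm. Origin at the centre of its underside, on the table. Two brass pins, 8 mm across with chamfered tips, rise 10 mm from its top at x = -65 and +65 mm.
- stand_top (a point): Centre of the stand's top face, 20 mm above the table, midway between the pins; axes as the stand's. The grille's underside comes to rest here, its top then being 32 mm above the table.
- pitcher: Loose white pitcher, about 0.3 kg, empty, upright. Origin at the centre of its underside, z up along its axis. 105 mm high; outer radius 33 mm at the foot, 45 mm (widest) from 45 to 62 mm up, 42 mm at the rim; wall 4.5 mm, floor 6 mm thick. Its handle is on the -x side: an upright bar 14 by 14 mm from 23 to 97 mm up, its centre 73 mm from the axis.
- pitcher_handle (a point): Point to grip on the upright bar of the pitcher's handle, 85 mm above its underside, 73 mm from its axis (towards the pitcher's -x). Pinch it from above across its 14 mm width (the pitcher's y), with the finger gap 25 mm or more clear of the body.
- pitcher_rim (a point): Centre of the pitcher's mouth, 105 mm above its underside.
- dispenser: Fixed dispenser with an open-topped steel chute 32 mm wide with white sides, sloping down at 35 degrees towards the dispenser's -x (roughly to the robot). Origin on the table, right under the front face of the resting paddle; x points to the back. Its column and base stand behind x = 70 mm; the space under the lip, in front of the paddle, is empty.
- lip (a point): Middle of the lower edge of the chute floor, where the stones come off: 215 mm above the table, 14 mm behind (+x) the resting paddle face. The red gate stands some 6 mm in front of it, reaching from 202 to 225 mm up, and sinks by 34 mm, to 168 mm, when the paddle is fully back: keep the pitcher's rim below 160 mm there. The stones leave towards -x and drop within about 60 mm of the lip.
- paddle_face (a point): Middle of the front (-x) face of the red paddle, 110 mm above the table at rest. The face is 70 mm wide and reaches from 70 to 165 mm up; it is pushed towards the dispenser's +x.
- paddle (a joint): Angle of the paddle, rad: 0 at rest (gate shut), 0.36 pushed fully back. It swings about a level axis 210 mm up and 100 mm behind the face, so that 30 mm of push at 95 mm up gives about 0.26. The gate lets the stones pass from about 0.22; a light spring (about 3 N) shuts it.
- stone0: Blue cooling stone 1 of 4, a 24 mm cube of about 25 g, origin at its centre; starts in a single row on the chute behind the gate.
- stone1: Blue cooling stone 2 of 4, a 24 mm cube of about 25 g, origin at its centre; starts in a single row on the chute behind the gate.
- stone2: Blue cooling stone 3 of 4, a 24 mm cube of about 25 g, origin at its centre; starts in a single row on the chute behind the gate.
- stone3: Blue cooling stone 4 of 4, a 24 mm cube of about 25 g, origin at its centre; starts in a single row on the chute behind the gate.
- shaker: Stainless Boston shaker, closed, 86 mm wide, 185 mm high; not part of the job.
- beaker: Glass mixing beaker, 92 mm wide, 150 mm high; not part of the job.
- strainer: Hawthorne strainer, a flat steel disc 84 mm across with a handle, 10 mm high; not part of the job.
- tonic: Green glass bottle, 60 mm wide, 190 mm high; not part of the job.
- jigger: Copper jigger, 44 mm wide, 72 mm high; not part of the job.
Mind the look-alikes: they are no part of the job. Leave any green or purple look-alike of the pitcher alone.

How it is judged (in metres and radians):
On the way, in this order (a step that is already met when the one before it is completed fails the run):
1. the grille lies flat on the stand, both pins in its holes, and is let go (z of grille in the frame of stand_top between -0.003 and 0.003 m and horizontal distance between grille and stand_top below 0.005 m and angle between the x axis of grille and the x axis of stand, either way round below 0.06 rad and angle between grille's own z axis and vertical below 0.03 rad and contact force between the fingers and grille below 0.3 N), for 0.2 s.
2. the pitcher, held up off the table by its handle, starts to push the paddle back with its side (contact force between the fingers and pitcher above 0.5 N and height (world z) of pitcher above 0.015 m and contact force between pitcher and paddle above 0.2 N and value of joint paddle above 0.03 rad).
3. all four stones are in the pitcher while it is still held up (contact force between the fingers and pitcher above 0.5 N and height (world z) of pitcher above 0.015 m and z of stone0 in the frame of pitcher between 0.008 and 0.095 m and x of stone0 in the frame of pitcher between -0.04 and 0.04 m and y of stone0 in the frame of pitcher between -0.04 and 0.04 m and z of stone1 in the frame of pitcher between 0.008 and 0.095 m and x of stone1 in the frame of pitcher between -0.04 and 0.04 m and y of stone1 in the frame of pitcher between -0.04 and 0.04 m and z of stone2 in the frame of pitcher between 0.008 and 0.095 m and x of stone2 in the frame of pitcher between -0.04 and 0.04 m and y of stone2 in the frame of pitcher between -0.04 and 0.04 m and z of stone3 in the frame of pitcher between 0.008 and 0.095 m and x of stone3 in the frame of pitcher between -0.04 and 0.04 m and y of stone3 in the frame of pitcher between -0.04 and 0.04 m and angle between pitcher's own z axis and vertical below 0.5 rad), for 0.2 s.
At the end, for the whole second after the job is handed in: Grille flat on the stand (3 mm in height, 5 mm off centre, 0.06 rad turn, 0.03 rad tilt); all four stones inside the pitcher; pitcher upright (0.06 rad), at rest on the grille, its axis within 20 mm of the grille's centre; paddle sprung back (below 0.05 rad) (z of grille in the frame of stand_top between -0.003 and 0.003 m and horizontal distance between grille and stand_top below 0.005 m and angle between the x axis of grille and the x axis of stand, either way round below 0.06 rad and angle between grille's own z axis and vertical below 0.03 rad and z of stone0 in the frame of pitcher between 0.008 and 0.095 m and x of stone0 in the frame of pitcher between -0.04 and 0.04 m and y of stone0 in the frame of pitcher between -0.04 and 0.04 m and z of stone1 in the frame of pitcher between 0.008 and 0.095 m and x of stone1 in the frame of pitcher between -0.04 and 0.04 m and y of stone1 in the frame of pitcher between -0.04 and 0.04 m and z of stone2 in the frame of pitcher between 0.008 and 0.095 m and x of stone2 in the frame of pitcher between -0.04 and 0.04 m and y of stone2 in the frame of pitcher between -0.04 and 0.04 m and z of stone3 in the frame of pitcher between 0.008 and 0.095 m and x of stone3 in the frame of pitcher between -0.04 and 0.04 m and y of stone3 in the frame of pitcher between -0.04 and 0.04 m and angle between pitcher's own z axis and vertical below 0.06 rad and z of pitcher in the frame of grille between 0.008 and 0.016 m and horizontal distance between pitcher and grille below 0.02 m and linear speed of pitcher below 0.02 m/s and value of joint paddle below 0.05 rad); the robot touches nothing.
It fails at once if a bystander (shaker, beaker, strainer, bottle or jigger) is moved by more than 30 mm or knocked over (distance of any of shaker, beaker, strainer, tonic, jigger from where it was at the start of the episode above 0.03 m or angle between any of shaker, beaker, strainer, tonic, jigger's own z axis and vertical above 0.4 rad).
It fails at once if the paddle is pushed with the gripper (contact force between any of the fingers, the arm and paddle above 1 N).
It also fails if it takes over 67 s, if anything falls off the work surface, if the arm or the gripper's body presses on something with over 40 N, if the wrist force passes 120 N, or if a joint passes its speed limit or range.

## Robot

A 6-joint arm with a two-finger parallel gripper is mounted at the origin on the work surface. World frame = base frame: x ahead of the robot, y to its left, z up, the work surface at z = 0. Lengths are in m, angles in degrees, forces in N, time in s.
With the tool pointing down it reaches from about 0.25 to 0.725 m from the base axis. Payload 9.7 kg.
Tool frame: the origin (TCP) lies between the finger pads; the fingertips stand 11 mm ahead of it and the grasp point (between the pads) lies 8 mm behind it; y points along the fingers, x is the direction in which the jaws open and shut, and the axes are right-handed (so a half turn about y gives the same grasp; the last joint's range is limited). The gripper opens to 85 mm and grips with 20 to 120 N. Pads are 22 mm wide; open, the fingers measure 114 mm over their backs; the gripper's body (76 mm by 85 mm) begins 54 mm behind the grasp point. The pads swing forward as they close: fully open they stand 13 mm farther back than shut.
Start: joints at [-73.396, 4.979, 10.078, 95.1, 0, 90], TCP at [0.157, -0.527, 0.242] pointing down, gripper open.
Joint ranges: [-179.16, 179.16], [-48.56, 103.87], [-65.8, 70.77], [-126.05, 130.52], [-82.76, 87.17], [-180, 180]. Speed limits (degrees/s): [127.2, 127.2, 147.25, 180, 180, 180].

## Interface

Orientations are given as [roll, pitch, yaw] about the fixed x, y, z axes, in that order (R = Rz(yaw) Ry(pitch) Rx(roll)).
In Python, from workcell import bot, vision gives the robot as it stands. The module is installed in compiled form; this text tells all that it offers.
- The arm moves only by the shell command python3 -m crank 'ROWS' [OPENING] [FORCE]. ROWS is text: rows parted by semicolons, each of 6 numbers parted by spaces: the shift along the tool's x, y, z in m, then the turn, a rotation vector about the tool's x, y, z in rad. A call has 1 to 8 rows; each row is the pose to reach, as a shift and turn from the pose commanded when the call began, along the tool's axes at that moment; what a row does not reach only later rows make up. A row lasts 1/10 s, in which the tool goes at most 50 mm and 8.59 degrees, less where a joint would pass 70% of its speed; a pose out of reach is approached as far as the arm can. A call with a gripper value outside its range is refused whole. OPENING is the gripper's target within -1 to 1 (shut at 1, half-way at 0, fully open at -1), set as the call begins (- or left out, the last holds). The fingers move at their own pace and stop on an object; FORCE is the grip in N (left out, the last holds). Time passes only in rows, so rows that repeat a pose let the fingers close. It gives the time, the measured TCP pose, the force and the opening at its end, in the units of the state.
- bot.get_obs(): the state, without advancing time (a new reading comes with each control period).
- vision.camera(name): name is "scene" or "side" or "wrist"; returns the picture (420x560x3 uint8, red, green, blue); there is no depth.
- vision.get_calibration(name): a dict with "fx", "fy", "cx", "cy" (pixels), "rvec" (rotation vector, rad) and "tvec" (3), from world to camera coordinates, as OpenCV has them. Camera axes: x right, y down, z forward; pixel columns grow to the right and rows downward; lengths in m; the calibration is good to about 2 mm. The wrist camera is an equidistant fisheye: a pixel r from the principal point sees the ray r / f radians off the axis. A picture is of the moment at which its call begins: read the wrist's pose just before it. get_calibration takes no time and is no camera call; for the wrist camera it gives the pose at the moment of the call.
- bot.job_done(): hands the job in, once; it reports no verdict.
The state is a dict: "time": time; "q": joint angles; "qd": joint speeds; "joint_efforts": joint torques, N m; "ee_pos": TCP position; "tcp_rot": TCP orientation; "wrist_force": force on the tool from outside, world axes, zero at the start; "torque": the same for the moment, N m; "opening": finger opening in m.
Only numpy, scipy, OpenCV 4.12 (cv2) and the standard library are available. Lean on these libraries where they do the work, as an engineer would, in place of code of your own. Each camera call takes 0.05 s, during which the arm holds its last target. There are 200 camera calls.

## Working session

There is one attempt and no reset: what is moved stays moved. The work goes in short steps, Python scripts to look and compute and a shell command to move; the robot and the scene stay as the last step left them, time stands still between calls to the robot, and variables do not carry over. Pictures are saved under pics/ and viewed, about 8 in all and at most 12, crops included, and the job is handed in when it is done.

```bash
mkdir -p pics
cat > h.py <<'E'
import numpy as np, cv2
from workcell import bot, vision
from scipy.spatial.transform import Rotation as R
def cal(n):
    c=vision.get_calibration(n); return c,R.from_rotvec(np.array(c['rvec']).ravel()).as_matrix(),np.array(c['tvec']).ravel()
def ray(n,uv,C=None):
    c,M,t=C or cal(n); x=(uv[0]-c['cx'])/c['fx'];y=(uv[1]-c['cy'])/c['fy']
    if n=='wrist':
        r=np.hypot(x,y)+1e-12; d=np.array([x/r*np.sin(r),y/r*np.sin(r),np.cos(r)])
    else: d=np.array([x,y,1])
    return -M.T@t, M.T@d
def onz(n,uv,z,C=None):
    o,d=ray(n,uv,C); return o+d*(z-o[2])/d[2]
def proj(n,p,C=None):
    c,M,t=C or cal(n); q=M@np.array(p)+t
    if n=='wrist':
        a=np.arctan2(np.hypot(q[0],q[1]),q[2]); r=np.hypot(q[0],q[1])+1e-12
        return np.array([c['cx']+c['fx']*a*q[0]/r,c['cy']+c['fy']*a*q[1]/r])
    return np.array([c['cx']+c['fx']*q[0]/q[2],c['cy']+c['fy']*q[1]/q[2]])
def tri(n1,u1,n2,u2):
    o1,d1=ray(n1,u1);o2,d2=ray(n2,u2)
    s=np.linalg.lstsq(np.c_[d1,-d2],o2-o1,rcond=None)[0]
    a,b=o1+s[0]*d1,o2+s[1]*d2; return (a+b)/2,np.linalg.norm(a-b)
def snap(n,f=None):
    im=vision.camera(n)[:,:,::-1].copy()
    if f: cv2.imwrite('pics/'+f,im)
    return im
E
python3 - <<'E'
from h import *
for n in('scene','side','wrist'):
    c,M,t=cal(n); print(n,c['fx'],c['cx'],c['cy'],(-M.T@t).round(3),M[2].round(2))
ims={n:snap(n,n+'0.png') for n in('scene','side','wrist')}
cv2.imwrite('pics/both0.png',cv2.resize(np.vstack([ims['scene'],ims['side']]),None,fx=.7,fy=.7))
o=bot.get_obs();print(o)
E
```

```text
scene 486.9181079232768 278.1570593021605 214.3566150024839 [ 1.33  -0.065  1.233] [-0.6   0.08 -0.79]
side 416.51362865062913 287.71782673723413 215.32742539789268 [ 0.319 -0.572  0.962] [ 0.2   0.6  -0.78]
wrist 325.19226210127806 282.6642660278856 211.09752508300508 [ 0.224 -0.506  0.373] [-0.26 -0.08 -0.96]
{'time': 0.15, 'q': array([-7.33957653e+01,  5.00562202e+00,  1.00453959e+01,  9.51013240e+01,
       -9.62100056e-05,  8.99992413e+01]), 'qd': array([-0.02021907, -0.05365046,  0.08820381,  0.04268213, -0.0440604 ,
       -0.03102299]), 'joint_efforts': array([-5.07150544e-04, -5.20760465e+01,  4.65045011e+01,  1.38818234e-02,
       -1.02232991e-05,  1.78154937e-05]), 'ee_pos': array([ 0.15711821, -0.52690191,  0.24173364]), 'tcp_rot': array([-9.00000954e+01,  6.15501476e-02, -7.33950066e+01]), 'wrist_force': array([-0.47724243, -0.01388307,  0.70653513]), 'torque': array([-0.04820087, -0.03806225,  0.07451358]), 'opening': 0.0853957480891298}
```

View pics/scene0.png

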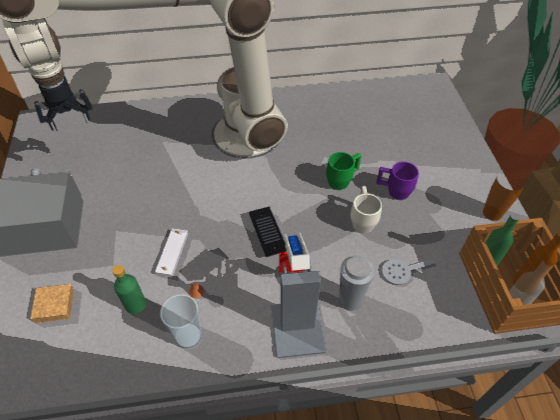

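View pics/side0.png

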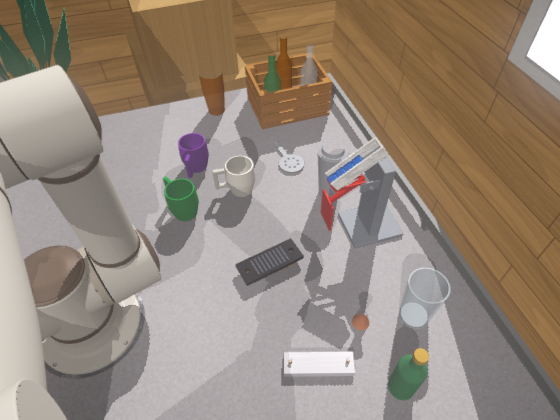

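The scene view shows the black grille at (267,230), the stand at (172,252), the white pitcher at (366,212) with its handle up at (364,191), and the dispenser at (300,300) with its red gate at (290,264). Possible confusions:
- **Pitcher:** green (341,170) and purple (403,181) look-alikes. I choose the white one.
- **Grille:** the strainer (398,271).
- **Stand:** the grey box (35,215).

Next I measure these with masks.

```bash
cat > m.py <<'E'
from h import *
S=cv2.imread('pics/scene0.png');D=cv2.imread('pics/side0.png')
def mask(im,roi,f):
    x0,y0,x1,y1=roi; h=cv2.cvtColor(im,cv2.COLOR_BGR2HSV).astype(int); m=np.zeros(im.shape[:2],np.uint8)
    m[y0:y1,x0:x1]=f(h[y0:y1,x0:x1,0],h[y0:y1,x0:x1,1],h[y0:y1,x0:x1,2])*255
    cs=cv2.findContours(m,cv2.RETR_EXTERNAL,cv2.CHAIN_APPROX_NONE)[0]
    return m,max(cs,key=cv2.contourArea)
def rect(n,c,z):
    P=np.array([onz(n,p,z)[:2] for p in c[:,0,:].astype(float)])
    (cx,cy),(w,h),a=cv2.minAreaRect((P*1000).astype(np.float32))
    if w<h:w,h,a=h,w,a+90
    return cx.__round__(1),cy.__round__(1),round(w,1),round(h,1),round(a,1)
if __name__=='__main__':
    dark=lambda h,s,v:v<75
    for n,im,roi in(('scene',S,(243,200,292,260)),('side',D,(228,232,312,290))):
        m,c=mask(im,roi,dark); print('grille',n,cv2.boundingRect(c),rect(n,c,.032))
    br=lambda h,s,v:(v>200)
    for n,im,roi in(('scene',S,(150,222,195,282)),('side',D,(275,340,362,382))):
        m,c=mask(im,roi,br); print('stand',n,cv2.boundingRect(c),rect(n,c,.02))
    red=lambda h,s,v:((h<8)|(h>172))&(s>150)&(v>60)
    for n,im,roi in(('scene',S,(260,240,320,290)),('side',D,(300,160,380,240))):
        m,c=mask(im,roi,red); print('red',n,cv2.boundingRect(c))
    def z(im,x0,y0,x1,y1,k): return cv2.resize(im[y0:y1,x0:x1],None,fx=k,fy=k,interpolation=cv2.INTER_CUBIC)
    a=z(S,150,170,420,370,2.9); b=z(D,205,125,405,275,3.9)
    cv2.imwrite('pics/cs.png',a);cv2.imwrite('pics/cd.png',b)
E
python3 m.py
```

```text
grille scene (246, 207, 41, 50) (474.7, 6.6, 176.4, 96.9, 10.7)
grille side (247, 257, 56, 28) (470.3, -17.9, 163.1, 5.3, 11.6)
stand scene (156, 231, 31, 43) (498.1, -270.9, 154.3, 48.4, 161.6)
stand side (284, 351, 72, 23) (493.0, -273.9, 158.9, 48.4, 162.2)
red scene (279, 251, 24, 22)
red side (323, 189, 25, 17)
```

View pics/cs.png

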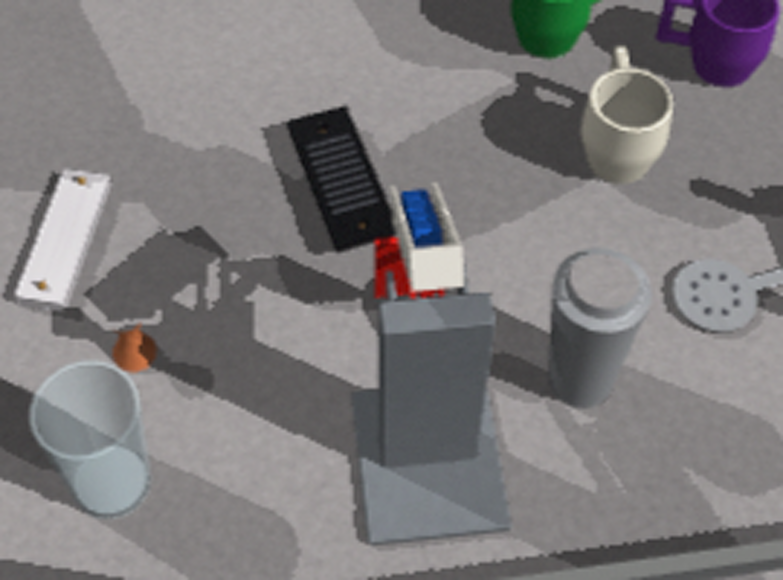

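View pics/cd.png

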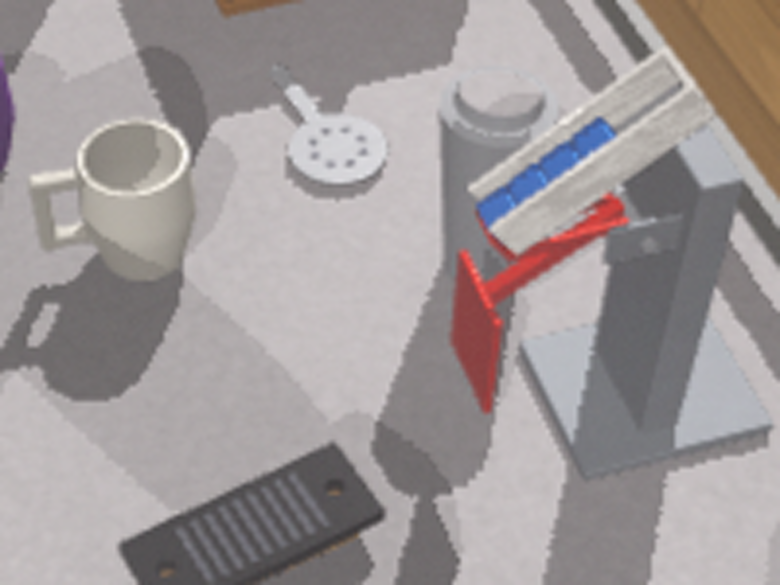

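The crops confirm the choice. The grille has 2 holes at cs (323,130) and (362,226). The stand's pins are at (81,180) and (41,286). The white pitcher's rim is at cs (628,108) and cd (134,158), with its handle toward the robot. The paddle face corners in cd are (462,255), (500,318), (487,410) and (453,340).

Run:
```python
from m import *
cs=lambda x,y:(x/2.9+150-.3,y/2.9+170-.3); cd=lambda x,y:(x/3.9+205-.3,y/3.9+125-.3)
P=lambda n,uv,z:onz(n,uv,z).round(4)
h=[P('scene',cs(323,130),.032),P('scene',cs(362,226),.032)];g=[P('side',cd(167,570),.032),P('side',cd(335,487),.032)]
for n,q in(('holes scene',h),('holes side',g),('pins scene',[P('scene',cs(81,180),.03),P('scene',cs(41,286),.03)])):
    d=q[1]-q[0]; print(n,*q,((q[0]+q[1])/2).round(4),np.linalg.norm(d).round(4),np.degrees(np.arctan2(d[1],d[0])).round(1))
# pins in side image
print('exp pins side',[proj('side',p).round(1) for p in(P('scene',cs(81,180),.03),P('scene',cs(41,286),.03))])
print('rim',tri('scene',cs(628,108),'side',cd(134,158)),P('scene',cs(628,108),.105),P('side',cd(134,158),.105))
print('handle',tri('scene',cs(621,55),'side',cd(46,180)),P('scene',cs(621,55),.097),P('side',cd(46,180),.097))
c=[P('side',cd(*u),z) for u,z in(((462,255),.165),((500,318),.165),((487,410),.07),((453,340),.07))];print('paddle',c)
for a,b in((0,1),(3,2)): d=c[a]-c[b];print(np.linalg.norm(d),np.degrees(np.arctan2(d[1],d[0])))
print('paddle mean',np.mean(c,0))
print('lip scene',P('scene',cs(402,240),.24))
b=[P('scene',cs(*u),.01) for u in((372,540),(508,527),(352,392))];print('base',b)
d=b[0]-b[2];print('base x dir',np.degrees(np.arctan2(d[1],d[0]))); d=b[1]-b[0];print('base y dir',np.degrees(np.arctan2(d[1],d[0])))
```

```text
holes scene [0.4094 0.0078 0.032 ] [0.5374 0.0329 0.032 ] [0.4734 0.0204 0.032 ] 0.1304 11.1
holes side [0.4019 0.0027 0.032 ] [0.5296 0.0297 0.032 ] [0.4658 0.0162 0.032 ] 0.1305 11.9
pins scene [ 0.4384 -0.2503  0.03  ] [ 0.5628 -0.2912  0.03  ] [ 0.5006 -0.2708  0.03  ] 0.131 -18.2
exp pins side [array([292.8, 358.1]), array([350.9, 357.5])]
rim (array([0.47014361, 0.32032696, 0.09569373]), np.float64(0.006602351391681781)) [0.4802 0.3144 0.105 ] [0.4673 0.3148 0.105 ]
handle (array([0.40012468, 0.32837188, 0.0916745 ]), np.float64(0.0020116776459012946)) [0.4035 0.3274 0.097 ] [0.4001 0.3216 0.097 ]
paddle [array([0.6401, 0.0925, 0.165 ]), array([0.6428, 0.0335, 0.165 ]), array([0.6408, 0.0318, 0.07  ]), array([0.6417, 0.0976, 0.07  ])]
0.05906174734970173 92.62018218488068
0.06580615472735053 89.21636799071592
paddle mean [0.64135 0.06385 0.1175 ]
lip scene [0.6932 0.0472 0.24  ]
base [array([ 0.8569, -0.0011,  0.01  ]), array([0.8618, 0.1215, 0.01  ]), array([ 0.7099, -0.    ,  0.01  ])]
base x dir -0.4287359260658641
base y dir 87.71125633019098
```

```bash
cat > go.py <<'E'
import sys
from h import *
def plan(p,yaw):
    o=bot.get_obs(); M=R.from_euler('xyz',o['tcp_rot'],degrees=True); T=R.from_euler('xyz',[-90,0,yaw],degrees=True)
    s=M.inv().apply(np.array(p)-o['ee_pos']); w=(M.inv()*T).as_rotvec()
    print('t',round(o['time'],2),'pos',o['ee_pos'].round(4),'rot',o['tcp_rot'].round(2),'open',round(o['opening'],4),'q',o['q'].round(0),'F',o['wrist_force'].round(1))
    print('SHIFT',s.round(4),'TURN',w.round(4),'rows>',round(max(np.linalg.norm(s)/.05,np.linalg.norm(w)/.15),1))
if __name__=='__main__': a=list(map(float,sys.argv[1:])); plan(a[:3],a[3])
E
python3 go.py .47 .018 .17 -78.5
```

```text
t 0.15 pos [ 0.1571 -0.5269  0.2417] rot [-9.00e+01  6.00e-02 -7.34e+01] open 0.0854 q [-73.   5.  10.  95.  -0.  90.] F [-0.5 -0.   0.7]
SHIFT [-0.4327  0.0722  0.4556] TURN [ 0.      0.0891 -0.0011] rows> 12.6
```

```bash
python3 -m crank '-.433 .072 .455 0 .089 0;-.433 .072 .455 0 .089 0;-.433 .072 .455 0 .089 0;-.433 .072 .455 0 .089 0;-.433 .072 .455 0 .089 0;-.433 .072 .455 0 .089 0;-.433 .072 .455 0 .089 0;-.433 .072 .455 0 .089 0' -1; python3 go.py .47 .018 .17 -78.5
```

```text
time: 0.95
ee_pos: [0.3551, -0.1804, 0.1965]
tcp_rot: [-90.0, -0.0, -78.5]
wrist_force: [2.1, 0.0, 0.4]
opening: 0.0854
t 0.95 pos [ 0.3551 -0.1804  0.1965] rot [-8.998e+01 -2.000e-02 -7.852e+01] open 0.0854 q [-27. -17. -15.  92.  -0. 142.] F [2.1 0.  0.4]
SHIFT [-0.1716  0.0265  0.152 ] TURN [-0.0004 -0.0003  0.0004] rows> 4.6
```

```bash
python3 -m crank '-.172 .027 .152 0 0 0;-.172 .027 .152 0 0 0;-.172 .027 .152 0 0 0;-.172 .027 .152 0 0 0;-.172 .027 .152 0 0 0;-.172 .027 .152 0 0 0;-.172 .027 .152 0 0 0;-.172 .027 .152 0 0 0'
python3 - <<'E'
from m import *
C=cal('wrist');im=snap('wrist','w1.png')
for p in([.409,.005,.032],[.534,.031,.032]): print(proj('wrist',p,C))
import pickle;pickle.dump(C,open('w1.pkl','wb'))
E
python3 go.py .47 .018 .1 -78.5
```

```text
time: 1.75
ee_pos: [0.469, 0.0159, 0.1698]
tcp_rot: [-90.0, -0.0, -78.5]
wrist_force: [-0.3, -0.1, -0.1]
opening: 0.0852
[282.62589246 267.3762587 ]
[281.91701693 124.08165495]
t 1.8 pos [0.4691 0.0157 0.17  ] rot [-8.999e+01 -1.000e-02 -7.857e+01] open 0.0855 q [  2.  -7. -10.  87.  -0. 170.] F [-0.5  0.7  1. ]
SHIFT [-0.0021  0.07    0.0013] TURN [-0.0002 -0.0012  0.0002] rows> 1.4
```

View pics/w1.png

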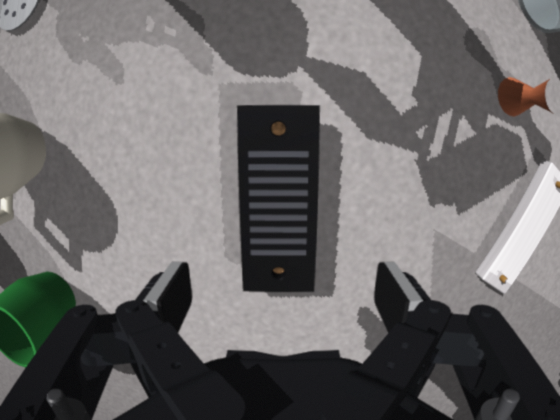

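Wrist view (picture 5): the grille holes are at (278.5,128) and (278.5,271), and a stand pin is at (503,278).

```bash
python3 - <<'E'
from m import *
import pickle;C=pickle.load(open('w1.pkl','rb'))
im=cv2.imread('pics/w1.png')
q=[]
for x0,y0 in((268,118),(268,262)):
    h=cv2.cvtColor(im[y0:y0+20,x0:x0+22],cv2.COLOR_BGR2HSV).astype(int); w=(h[...,1]>90)&(h[...,2]>50); ys,xs=np.nonzero(w); u=(xs.mean()+x0,ys.mean()+y0); q.append(onz('wrist',u,.029,C)); print(u,len(xs),q[-1].round(4))
m,c=mask(im,(232,100,324,297),lambda h,s,v:v<60); print('rect',rect('wrist',c,.032) if cv2.contourArea(c) else 0,cv2.boundingRect(c))
b,a=q; d=b-a; print('grille',(a+b)/2,np.linalg.norm(d),np.degrees(np.arctan2(d[1],d[0])))
print('pins',onz('wrist',(503,278),.03,C),onz('wrist',(558,184),.03,C))
E
python3 go.py .468 .018 .015 -78.5
```

```text
(np.float64(278.05263157894734), np.float64(128.28947368421052)) 152 [0.5299 0.0334 0.029 ]
(np.float64(278.2962962962963), np.float64(270.0925925925926)) 54 [0.404  0.0081 0.029 ]
rect (466.0, 20.2, 168.4, 67.3, 11.3) (238, 106, 82, 186)
grille [0.46694199 0.02076256 0.029     ] 0.12840044614679907 11.384885547749072
pins [ 0.4334743 -0.2442082  0.03     ] [ 0.55392787 -0.2824127   0.03      ]
t 1.8 pos [0.4691 0.0157 0.17  ] rot [-8.999e+01 -1.000e-02 -7.857e+01] open 0.0855 q [  2.  -7. -10.  87.  -0. 170.] F [-0.5  0.7  1. ]
SHIFT [-0.0025  0.155  -0.0006] TURN [-0.0002 -0.0012  0.0002] rows> 3.1
```

```bash
python3 -m crank '-.005 .05 -.001 0 -.002 0;-.005 .1 -.001 0 -.002 0;-.005 .13 -.001 0 -.002 0;-.005 .155 -.001 0 -.002 0;-.005 .155 -.001 0 -.002 0;-.005 .155 -.001 0 -.002 0' && python3 -m crank '0 0 0 0 0 0;0 0 0 0 0 0;0 0 0 0 0 0;0 0 0 0 0 0;0 0 0 0 0 0;0 0 0 0 0 0;0 0 0 0 0 0;0 0 0 0 0 0' 1 50
```

```text
time: 2.4
ee_pos: [0.4674, 0.0206, 0.0156]
tcp_rot: [-90.0, -0.0, -78.5]
wrist_force: [1.6, -0.4, 0.4]
opening: 0.0856
time: 3.2
ee_pos: [0.4687, 0.021, 0.0171]
tcp_rot: [-89.8, -0.1, -78.4]
wrist_force: [-2.5, -2.3, 7.3]
opening: 0.0671
```

```bash
python3 -m crank '0 -.03 0 0 0 0;0 -.07 0 0 0 0;0 -.11 0 0 0 0;0 -.13 0 0 0 0;0 -.13 0 0 0 0;0 -.13 0 0 0 0'
python3 - <<'E'
from m import *
import pickle;C=cal('wrist');im=snap('wrist','w2.png');o=bot.get_obs();print(o['ee_pos'],o['opening'],o['wrist_force'])
pickle.dump((C,o),open('w2.pkl','wb'))
E
python3 go.py .42 -.20 .145 -108.2
```

```text
time: 3.8
ee_pos: [0.4676, 0.0213, 0.1448]
tcp_rot: [-89.9, -0.0, -78.4]
wrist_force: [-0.9, 0.5, -2.7]
opening: 0.0667
[0.46708773 0.0212574  0.14388303] 0.06715932515413028 [-0.39724124 -0.21161878 -3.19549095]
t 3.85 pos [0.4671 0.0213 0.1439] rot [-9.005e+01  1.000e-02 -7.838e+01] open 0.0672 q [  3.  -7. -13.  84.  -0. 171.] F [-0.4 -0.2 -3.2]
SHIFT [ 0.2072 -0.0011 -0.0907] TURN [9.000e-04 5.204e-01 1.000e-04] rows> 4.5
```

View pics/w2.png

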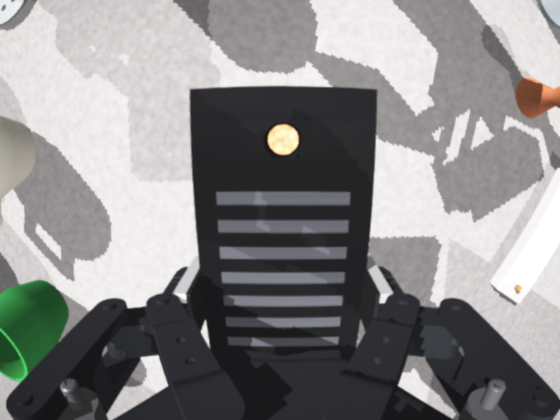

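Picture 6: the grille is held level between the pads, and its far hole is at (283,139). Next I hover it short of the stand, so that both pins show ahead of it.

```bash
python3 go.py .326 -.215 .12 -108.2|tail -1
python3 - <<'E'
from m import *
import pickle;C,o=pickle.load(open('w2.pkl','rb'))
M=R.from_euler('xyz',o['tcp_rot'],degrees=True).inv()
im=cv2.imread('pics/w2.png')
h=cv2.cvtColor(im[115:165,255:310],cv2.COLOR_BGR2HSV).astype(int);ys,xs=np.nonzero(h[...,2]>130);u=(xs.mean()+255,ys.mean()+115)
print(u,np.ptp(xs),np.ptp(ys))
for z in(.1595,.1535,.1475): print(M.apply(onz('wrist',u,z,C)-o['ee_pos']))
E
```

```text
SHIFT [ 0.203   0.024  -0.1858] TURN [9.000e-04 5.204e-01 1.000e-04] rows> 5.5
(np.float64(282.7583120204604), np.float64(139.09718670076725)) 31 30
[-0.00122695 -0.01567008  0.06343596]
[-0.00122062 -0.0096698   0.06310415]
[-0.00121429 -0.00366952  0.06277235]
```

```bash
python3 -m crank '.203 .024 -.186 0 .52 0;.203 .024 -.186 0 .52 0;.203 .024 -.186 0 .52 0;.203 .024 -.186 0 .52 0;.203 .024 -.186 0 .52 0;.203 .024 -.186 0 .52 0;.203 .024 -.186 0 .52 0;.203 .024 -.186 0 .52 0'
python3 - <<'E'
from m import *
import pickle;C=cal('wrist');im=snap('wrist','w3.png');o=bot.get_obs();print(o['ee_pos'],o['tcp_rot'],o['opening'],o['wrist_force'])
pickle.dump((C,o),open('w3.pkl','wb'))
print(proj('wrist',[.436,-.249,.03],C),proj('wrist',[.560,-.290,.03],C))
E
```

```text
time: 4.65
ee_pos: [0.3253, -0.215, 0.1195]
tcp_rot: [-90.1, 0.0, -108.3]
wrist_force: [0.3, 0.0, -1.8]
opening: 0.0668
[ 0.32585156 -0.21455865  0.11980475] [-9.00831949e+01  3.76115213e-02 -1.08202601e+02] 0.06689637054469398 [ 0.84150625  0.5793885  -2.28503274]
[280.78269073  52.45883068] [281.06932424 -99.84679317]
```

View pics/w3.png

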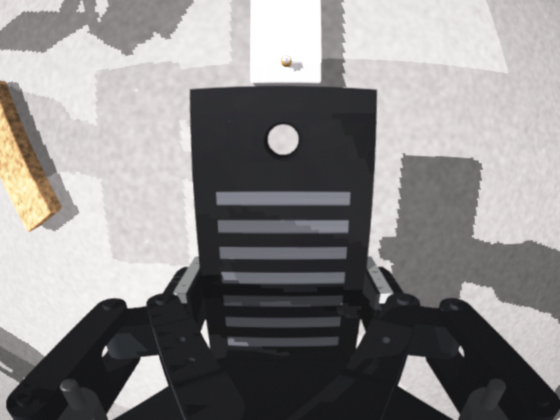

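Picture 7: the near pin's tip is at (286,61), and the stand's edges are at columns 250 and 321. I now work out its position and yaw.

Run:
```python
from m import *
import pickle;C,o=pickle.load(open('w3.pkl','rb'))
M=R.from_euler('xyz',o['tcp_rot'],degrees=True).inv()
im=cv2.imread('pics/w3.png')
g=cv2.cvtColor(im,cv2.COLOR_BGR2HSV).astype(int)
sub=g[45:75,272:300];ys,xs=np.nonzero((sub[...,1]>70));print('pin px',xs.mean()+272,ys.mean()+45,len(xs))
sharp=cv2.cvtColor(im,cv2.COLOR_BGR2GRAY).astype(int)
L=[];Rr=[]
for r in range(2,76,4):
    d=np.diff(sharp[r]); l=235+np.argmax(d[235:265]); rr=305+np.argmin(d[305:335]); L.append(onz('wrist',(l+.5,r),.02,C));Rr.append(onz('wrist',(rr+.5,r),.02,C))
L=M.apply(np.array(L)-o['ee_pos']);Rr=M.apply(np.array(Rr)-o['ee_pos'])
for E in(L,Rr): 
    k=np.polyfit(E[:,2],E[:,0],1); print('slope deg',np.degrees(np.arctan(k[0])),'x at z=.18',np.polyval(k,.18),'resid',np.abs(np.polyval(k,E[:,2])-E[:,0]).max())
print('pin tool',M.apply(onz('wrist',(286.2,61.3),.029,C)-o['ee_pos']),onz('wrist',(286.2,61.3),.029,C))
e=[onz('wrist',(285,81.5),.02,C)];print('near edge tool',M.apply(e[0]-o['ee_pos']))
```

```text
pin px 285.51428571428573 63.22857142857143 35
slope deg -0.35893365473432765 x at z=.18 -0.023981541054150755 resid 6.166505011064721e-05
slope deg 0.266141372427673 x at z=.18 0.026586588967372905 resid 0.000521156295823666
pin tool [0.00198279 0.09064461 0.10947068] [ 0.4291182  -0.25054068  0.029     ]
near edge tool [0.00122553 0.09966402 0.09645408]
```

```bash
python3 -m crank '.003 0 .05 0 0 0;.003 0 .1 0 0 0;.003 0 .15 0 0 0;.003 .02 .177 0 0 0;.003 .06 .177 0 0 0;.003 .073 .177 0 0 0;.003 .073 .177 0 0 0;.003 .073 .177 0 0 0'
cat > chk.py <<'E'
from m import *
import sys
C=cal('wrist');im=snap('wrist',sys.argv[1]);o=bot.get_obs();print(o['ee_pos'].round(4),o['tcp_rot'].round(2),o['opening'],o['wrist_force'])
a=cv2.resize(im[90:190,233:333],None,fx=5,fy=5,interpolation=cv2.INTER_CUBIC)
S=snap('side');b=cv2.resize(S[310:400,260:380],None,fx=2.5,fy=2.5,interpolation=cv2.INTER_CUBIC)
s=np.zeros((500,800,3),np.uint8);s[:500,:500]=a;s[:225,500:]=b
cv2.imwrite('pics/c'+sys.argv[1],s)
E
python3 chk.py w4.png
```

```text
time: 5.5
ee_pos: [0.4936, -0.2725, 0.0489]
tcp_rot: [-90.0, -0.0, -108.1]
wrist_force: [-0.7, -0.1, -1.1]
opening: 0.0666
[ 0.4939 -0.273   0.0497] [-8.9870e+01 -2.0000e-02 -1.0815e+02] 0.06695299112864482 [ 0.32772887 -0.46654974 -1.78625612]
```

View pics/cw4.png

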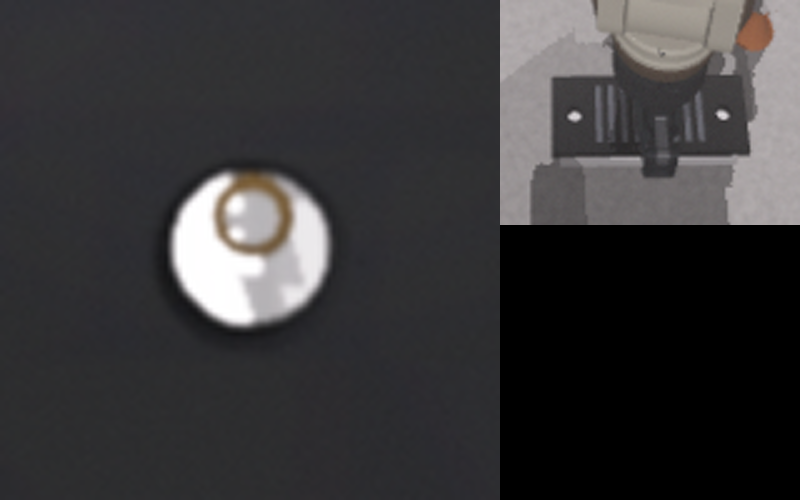

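Picture 8: through the far hole (crop (250,248)) the pin tip shows at (255,213). I compute the offset, correcting for depth.

Run:
```python
from m import *
o=bot.get_obs();M=R.from_euler('xyz',[-90,0,-108.15],degrees=True).inv();C=cal('wrist')
f=lambda x,y,z:M.apply(onz('wrist',(233+x/5-.4,90+y/5-.4),z,C)-o['ee_pos'])
for dz in(.013,.0155): print('hole rim',f(250,248,o['ee_pos'][2]+dz),'width',f(331,248,o['ee_pos'][2]+dz)-f(169,248,o['ee_pos'][2]+dz))
print('pin',f(255,213,.03),'w',f(294,213,.03)-f(215,213,.03))
print(f(250,240,.03))
```

```text
hole rim [-0.0010536  -0.013       0.06213799] width [ 1.17571255e-02 -1.73472348e-18  1.19326247e-06]
hole rim [-0.00105414 -0.0155      0.06227374] width [ 1.15095053e-02 -1.73472348e-18  1.16813083e-06]
pin [-0.00058479  0.01998827  0.06361845] w [7.30334104e-03 0.00000000e+00 4.04963213e-06]
[-0.00104661  0.01998827  0.06109509]
```

```bash
python3 -m crank '.0005 .005 .0014 0 0 0;.0005 .01 .0014 0 0 0;.0005 .015 .0014 0 0 0;.0005 .019 .0014 0 0 0;.0005 .022 .0014 0 0 0;.0005 .025 .0014 0 0 0;.0005 .028 .0014 0 0 0;.0005 .028 .0014 0 0 0'
```

```text
time: 6.4
ee_pos: [0.4943, -0.2739, 0.0192]
tcp_rot: [-90.0, 0.0, -108.2]
wrist_force: [-0.6, 0.7, -2.5]
opening: 0.0669
```

```bash
python3 -m crank '0 .001 0 0 0 0;0 .002 0 0 0 0;0 .003 0 0 0 0;0 .003 0 0 0 0;0 .003 0 0 0 0'; python3 -m crank '0 .003 0 0 0 0;0 .003 0 0 0 0;0 .003 0 0 0 0;0 .003 0 0 0 0;0 .003 0 0 0 0;0 .003 0 0 0 0' -1;  python3 -m crank '0 -.03 0 0 0 0;0 -.07 0 0 0 0;0 -.11 0 0 0 0;0 -.16 0 0 0 0;0 -.2 0 0 0 0;0 -.2 0 0 0 0'
python3 - <<'E'
from m import *
import pickle;C=cal('wrist');im=snap('wrist','w5.png');o=bot.get_obs();pickle.dump((C,o),open('w5.pkl','wb'));S=snap('scene','s5.png')
a=cv2.resize(S[200:300,120:260],None,fx=4,fy=4);b=im
s=np.zeros((440,800,3),np.uint8);s[:420,:520]=b[:,:520];s[:280,520:]=cv2.resize(S[215:285,140:210],(280,280),interpolation=cv2.INTER_CUBIC);cv2.imwrite('pics/c5.png',s)
E
```

```text
time: 6.9
ee_pos: [0.4946, -0.274, 0.0171]
tcp_rot: [-90.0, -0.0, -108.2]
wrist_force: [-1.6, 0.6, 2.2]
opening: 0.0666
time: 7.5
ee_pos: [0.4946, -0.274, 0.0138]
tcp_rot: [-90.0, -0.0, -108.2]
wrist_force: [-0.2, -0.6, 0.3]
opening: 0.0856
time: 8.1
ee_pos: [0.4961, -0.2748, 0.2203]
tcp_rot: [-89.5, -0.1, -108.2]
wrist_force: [0.6, -0.0, -0.6]
opening: 0.0851
```

View pics/c5.png

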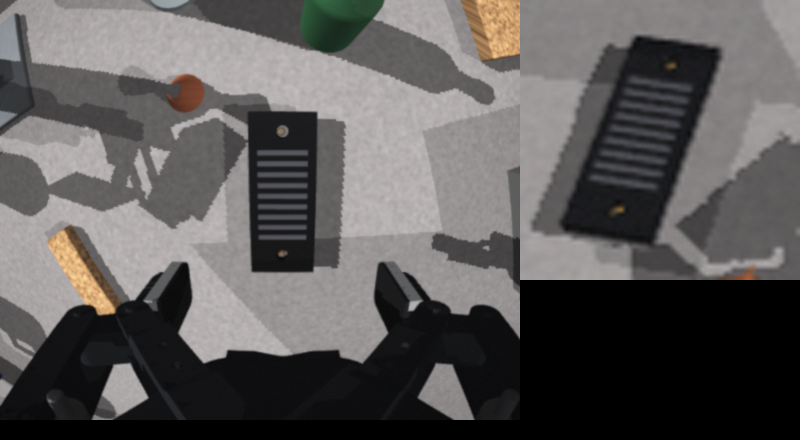

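Picture 9: the grille is seated flat with a pin showing in each hole. The stand centre is at about (0.493,-0.274) in robot coordinates. Now the pitcher.

```bash
python3 go.py .41 .30 .25 -28; python3 -m crank '-.10 0 -.10 0 -.15 0;-.15 0 -.16 0 -.3 0;-.2 0 -.22 0 -.45 0;-.25 -.01 -.24 0 -.6 0;-.3 -.02 -.27 0 -.75 0;-.36 -.03 -.27 0 -.9 0;-.4 -.03 -.27 0 -1.05 0;-.45 -.03 -.27 0 -1.2 0'; python3 go.py .36 .31 .25 82
```

```text
t 8.2 pos [ 0.495  -0.2742  0.2146] rot [-8.9890e+01 -2.0000e-02 -1.0817e+02] open 0.0855 q [-29.   7.   9.  92.  -0. 169.] F [-0.5 -0.2 -0.7]
SHIFT [-0.5191 -0.0361 -0.2598] TURN [-0.0014 -1.3993  0.0017] rows> 11.6
time: 9.0
ee_pos: [0.3732, 0.1001, 0.2333]
tcp_rot: [-90.0, 0.0, -39.1]
wrist_force: [1.9, -0.5, -0.1]
opening: 0.0852
t 9.0 pos [0.3732 0.1001 0.2333] rot [-9.004e+01  2.000e-02 -3.909e+01] open 0.0852 q [ 15. -17. -11.  96.  -0. 144.] F [ 1.9 -0.5 -0.1]
SHIFT [-0.1426 -0.0167  0.1546] TURN [-0.0000e+00 -2.1135e+00 -9.0000e-04] rows> 14.1
```

```bash
python3 -m crank '-.073 -.02 .069 0 0 0;-.073 -.02 .069 0 0 0;-.073 -.02 .069 0 0 0;-.073 -.02 .069 0 0 0;-.073 -.02 .069 0 0 0'
python3 - <<'E'
from m import *
import pickle;C=cal('wrist');im=snap('wrist','w6.png');o=bot.get_obs();pickle.dump((C,o),open('w6.pkl','wb'));print(o['ee_pos'],o['tcp_rot'],o['q'].round(0))
print(proj('wrist',[.469,.316,.105],C),proj('wrist',[.40,.325,.097],C))
E
```

```text
time: 9.5
ee_pos: [0.3618, 0.1973, 0.253]
tcp_rot: [-90.1, 0.0, -39.4]
wrist_force: [0.7, -1.0, -1.1]
opening: 0.0853
[0.36197627 0.19699753 0.25326899] [-9.00833557e+01  1.88712025e-02 -3.95067256e+01] [ 29. -13.  -6.  98.  -0. 158.]
[292.72360686  19.61340512] [225.01319555  62.98712071]
```

View pics/w6.png

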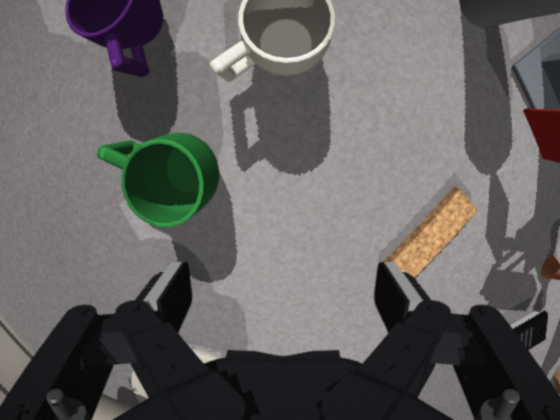

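Picture 10: the white pitcher's rim is centred near (287,19), with its handle end at (217,66). Green is at (170,180) and purple at (115,15). I fit the rim circle and the handle direction.

Run:
```python
from m import *
import pickle;C,o=pickle.load(open('w6.pkl','rb'))
from scipy.optimize import least_squares
im=cv2.imread('pics/w6.png')
print(im[66,225],im[40,200],im[20,242],im[100,290])
m,c=mask(im,(195,0,350,90),lambda h,s,v:(v>150)&(h>12)&(h<40)&(s>15)); print(cv2.boundingRect(c),cv2.contourArea(c))
c=c[:,0,:].astype(float)
r=c[((c[:,0]>270)|(c[:,1]<40))&(c[:,1]>1)]
r=r[~((r[:,0]<262)&(r[:,1]>38))]
P=np.array([onz('wrist',u,.105,C)[:2] for u in r])
# use only points near outer circle (iteratively)
f=least_squares(lambda p:np.hypot(*(P-p[:2]).T)-.042,[.465,.318],loss='soft_l1',f_scale=.001);ctr=f.x;res=np.hypot(*(P-ctr).T)-.042
print('rim ctr',ctr,'n',len(P),'med|res|',np.median(abs(res)))
H=np.array([onz('wrist',u,.097,C)[:2] for u in c])-ctr
rad=np.hypot(*H.T);ang=np.degrees(np.arctan2(H[:,1],H[:,0]))%360
print('max rad',rad.max())
for lo in(.05,.055,.06,.065,.07,.075):
    k=(rad>lo)&(rad<lo+.005); 
    if k.any(): print(lo,ang[k].min().round(1),ang[k].max().round(1))
```

```text
[153 166 170] [150 150 154] [193 207 211] [80 80 82]
(238, 0, 98, 63) 395.0
rim ctr [0.46837335 0.32256857] n 383 med|res| 0.0014074546549727243
max rad 0.04407194308369334
```

Run:
```python
from m import *
import pickle;C,o=pickle.load(open('w6.pkl','rb'))
from scipy.optimize import least_squares
im=cv2.imread('pics/w6.png')
h=cv2.cvtColor(im,cv2.COLOR_BGR2HSV).astype(int)
m=((h[...,1]>11)&(h[...,0]>12)&(h[...,0]<40)&(h[...,2]>90)).astype(np.uint8); m[92:]=0;m[:,:200]=0;m[:,350:]=0
m=cv2.morphologyEx(m,cv2.MORPH_CLOSE,np.ones((3,3)));
c=max(cv2.findContours(m,cv2.RETR_EXTERNAL,cv2.CHAIN_APPROX_NONE)[0],key=cv2.contourArea);print(cv2.boundingRect(c),cv2.contourArea(c))
for r in range(46,92,3): 
    x=np.nonzero(m[r,200:262])[0]; print(r,(x.min()+200,x.max()+200,len(x)) if len(x) else '',end=' ')
c=c[:,0,:].astype(float)
r=c[(c[:,1]>1)&(c[:,1]<70)&~((c[:,0]<262)&(c[:,1]>38))]
P=np.array([onz('wrist',u,.105,C)[:2] for u in r])
f=least_squares(lambda p:np.hypot(*(P-p[:2]).T)-.042,[.465,.318],loss='soft_l1',f_scale=.001);ctr=f.x;res=np.hypot(*(P-ctr).T)-.042
f2=least_squares(lambda p:np.hypot(*(P-p[:2]).T)-p[2],[.465,.318,.042],loss='soft_l1',f_scale=.001)
print('\nrim ctr',ctr,'n',len(P),'med|res|',np.median(abs(res)),'free',f2.x)
H=np.array([onz('wrist',u,.097,C)[:2] for u in c])-ctr
rad=np.hypot(*H.T);ang=np.degrees(np.arctan2(H[:,1],H[:,0]))%360
for lo in np.arange(.045,.1,.005):
    k=(rad>lo)&(rad<lo+.005); 
    if k.any(): print(lo.round(3),ang[k].min().round(1),ang[k].max().round(1))
```

```text
(209, 0, 127, 82) 4527.5
46 (np.int64(231), np.int64(261), 31) 49 (np.int64(226), np.int64(261), 36) 52 (np.int64(222), np.int64(261), 40) 55 (np.int64(218), np.int64(261), 44) 58 (np.int64(214), np.int64(261), 48) 61 (np.int64(210), np.int64(261), 46) 64 (np.int64(209), np.int64(261), 46) 67 (np.int64(210), np.int64(261), 40) 70 (np.int64(212), np.int64(246), 35) 73 (np.int64(215), np.int64(241), 27) 76 (np.int64(219), np.int64(238), 20) 79 (np.int64(224), np.int64(234), 11) 82  85  88  91  
rim ctr [0.47464251 0.32981532] n 266 med|res| 0.004493186101408735 free [0.47189799 0.32678797 0.03990309]
0.045 150.9 299.1
0.05 176.4 276.8
0.055 176.2 263.6
0.06 175.8 249.6
0.065 175.9 200.0
0.07 175.9 198.0
0.075 175.9 196.6
0.08 175.7 195.4
0.085 176.6 193.1
```

```bash
python3 - <<'E'
from m import *
import pickle;C,o=pickle.load(open('w6.pkl','rb'))
E=np.array([onz('wrist',u,.097,C)[:2] for u in[(230.5,46),(225.5,49),(221.5,52),(217.5,55),(213.5,58)]])
d=E[-1]-E[0];print(E.round(4));a=np.arctan2(*np.polyfit(E[:,0],E[:,1],1)[:1],1.);print('pitcher yaw',np.degrees(a))
e=np.array([-np.cos(a),-np.sin(a)]); n=np.array([-e[1],e[0]]) 
for u in((209,62),(209,64)):
    k=onz('wrist',u,.097,C)[:2]
    for s in(1,-1): b=k-e*.007+s*n*.007; print('bar',b,'ctr',b-e*.073)
print('rim mid',onz('wrist',(287,19),.105,C),onz('wrist',(239,19),.105,C)[:2],onz('wrist',(335,19),.105,C)[:2])
print('rim bottom',onz('wrist',(287,74),.105,C))
E
python3 go.py .39 .315 .2 85
```

```text
[[0.4136 0.334 ]
 [0.4085 0.3348]
 [0.4041 0.3351]
 [0.3997 0.3353]
 [0.3953 0.3356]]
pitcher yaw -4.977391470247796
bar [0.39635108 0.32798258] ctr [0.4690758 0.3216489]
bar [0.39756576 0.34192978] ctr [0.47029048 0.33559611]
bar [0.39518089 0.32654335] ctr [0.46790561 0.32020968]
bar [0.39639557 0.34049056] ctr [0.46912028 0.33415689]
rim mid [0.46557937 0.31950525 0.105     ] [0.43451397 0.34634638] [0.49835543 0.29447743]
rim bottom [0.43388503 0.28100338 0.105     ]
t 9.55 pos [0.362  0.197  0.2533] rot [-9.008e+01  2.000e-02 -3.951e+01] open 0.0851 q [ 29. -13.  -6.  98.  -0. 158.] F [-0.2  0.5 -0. ]
SHIFT [-0.0534  0.0531  0.109 ] TURN [ 5.0000e-04 -2.1731e+00 -1.8000e-03] rows> 14.5
```

```bash
python3 -m crank '-.053 .053 .109 0 -.15 0;-.053 .053 .109 0 -.3 0;-.053 .053 .109 0 -.45 0;-.053 .053 .109 0 -.6 0;-.053 .053 .109 0 -.75 0;-.053 .053 .109 0 -.9 0;-.053 .053 .109 0 -1.05 0;-.053 .053 .109 0 -1.2 0' 0 50; python3 go.py .3955 .327 .16 85
python3 - <<'E'
from m import *
import pickle;C,o=pickle.load(open('w6.pkl','rb'))
print('green rim',[onz('wrist',u,.1,C)[:2].round(3) for u in((170,178),(218,178),(122,178),(170,133),(100,152))])
E
```

```text
time: 10.35
ee_pos: [0.3911, 0.3142, 0.2007]
tcp_rot: [-90.0, 0.0, 29.5]
wrist_force: [-0.2, -0.8, -0.5]
opening: 0.0428
t 10.35 pos [0.3911 0.3142 0.2007] rot [-9.001e+01  4.000e-02  2.951e+01] open 0.0428 q [39. -2. -2. 90. -0. 99.] F [-0.2 -0.8 -0.5]
SHIFT [0.0102 0.0407 0.009 ] TURN [-1.000e-04 -9.685e-01 -7.000e-04] rows> 6.5
green rim [array([0.294, 0.28 ]), array([0.329, 0.25 ]), array([0.255, 0.313]), array([0.322, 0.31 ]), array([0.254, 0.349])]
```

```bash
python3 -m crank '.01 .03 .009 0 -.15 0;.01 .03 .009 0 -.3 0;.01 .03 .009 0 -.45 0;.01 .03 .009 0 -.6 0;.01 .03 .009 0 -.75 0;.01 .03 .009 0 -.9 0;.01 .03 .009 0 -.969 0;.01 .03 .009 0 -.969 0'
python3 - <<'E'
from m import *
import pickle;C=cal('wrist');im=snap('wrist','w7.png');o=bot.get_obs();pickle.dump((C,o),open('w7.pkl','wb'));print(o['ee_pos'],o['tcp_rot'],o['q'].round(0))
print(proj('wrist',[.3955,.327,.097],C))
E
python3 go.py .3955 .327 .077 85
```

```text
time: 11.15
ee_pos: [0.3953, 0.3271, 0.1708]
tcp_rot: [-90.0, 0.0, 84.7]
wrist_force: [0.6, -0.8, 0.1]
opening: 0.0426
[0.39520191 0.32735544 0.1708675 ] [-8.99856497e+01  2.10012225e-02  8.46114129e+01] [40. -1. -4. 87. -0. 45.]
[280.73706438 228.08102147]
t 11.2 pos [0.3952 0.3274 0.1709] rot [-8.999e+01  2.000e-02  8.461e+01] open 0.0427 q [40. -1. -4. 87. -0. 45.] F [-0.3  0.2  0.2]
SHIFT [-0.0003  0.0939 -0.0004] TURN [-0.0003 -0.0068 -0.0004] rows> 1.9
```

View pics/w7.png

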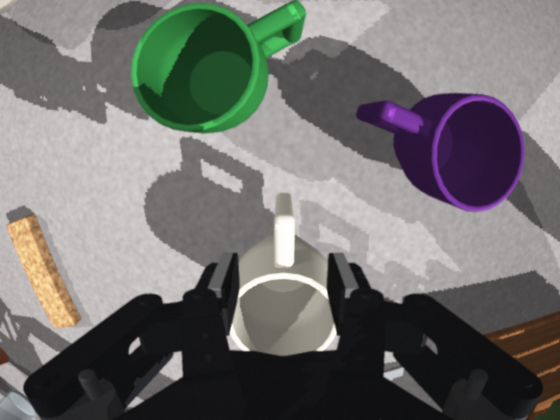

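Picture 11: the white handle at (285,230) is centred between the pads at (237..330). I check its row profile for the bar's top edge.

Run:
```python
from m import *
import pickle;C,o=pickle.load(open('w7.pkl','rb'))
im=cv2.imread('pics/w7.png');print([(r,int(im[r,282:288].mean())) for r in range(188,276,3)])
for z,x in((.097,.3885),(.097,.4025),(.023,.3885),(.105,.4265)): print(x,z,proj('wrist',[x,.327,z],C).round(1))
g=im[245].mean(1);print([int(v) for v in g[270:300]]);g=im[215].mean(1);print([int(v) for v in g[270:300]])
```

```text
[(188, 200), (191, 198), (194, 133), (197, 130), (200, 131), (203, 130), (206, 130), (209, 132), (212, 132), (215, 176), (218, 235), (221, 251), (224, 253), (227, 254), (230, 254), (233, 252), (236, 252), (239, 252), (242, 252), (245, 252), (248, 252), (251, 252), (254, 252), (257, 252), (260, 252), (263, 252), (266, 196), (269, 136), (272, 168), (275, 252)]
0.3885 0.097 [279.8 218.1]
0.4025 0.097 [281.7 237.8]
0.3885 0.023 [280.5 193.1]
0.4265 0.105 [284.9 274.8]
[142, 141, 142, 147, 170, 198, 222, 237, 245, 250, 251, 252, 252, 252, 252, 253, 253, 253, 253, 253, 253, 253, 252, 243, 188, 133, 123, 121, 119, 118]
[110, 108, 110, 116, 135, 149, 155, 158, 163, 170, 174, 176, 177, 177, 177, 177, 176, 175, 174, 172, 169, 165, 166, 183, 197, 200, 198, 201, 202, 200]
```

```bash
python3 -m crank '0 .04 0 0 0 0;0 .07 0 0 0 0;0 .094 .001 0 0 0;0 .094 .001 0 0 0;0 .094 .001 0 0 0' && python3 -m crank '0 0 0 0 0 0;0 0 0 0 0 0;0 0 0 0 0 0;0 0 0 0 0 0;0 0 0 0 0 0;0 0 0 0 0 0;0 0 0 0 0 0' 1 100
```

```text
time: 11.7
ee_pos: [0.3938, 0.3283, 0.0776]
tcp_rot: [-90.0, 0.0, 84.7]
wrist_force: [-0.3, -0.5, 0.7]
opening: 0.0432
time: 12.4
ee_pos: [0.3942, 0.3291, 0.0787]
tcp_rot: [-90.1, -0.1, 84.8]
wrist_force: [-0.1, -2.0, 6.3]
opening: 0.0129
```

```bash
python3 -m crank '0 -.02 0 0 0 0;0 -.04 0 0 0 0;0 -.05 0 0 0 0;0 -.05 0 0 0 0;0 -.05 0 0 0 0'; python3 go.py .40 .067 .125 89
python3 - <<'E'
from m import *
print('shaker base/top',onz('scene',(355,303),0),onz('scene',(357,266),.185))
# red paddle in side view: rows/cols of face extents
h=cv2.cvtColor(D,cv2.COLOR_BGR2HSV).astype(int);m=(((h[...,0]<8)|(h[...,0]>172))&(h[...,1]>130)&(h[...,2]>60))
for r in range(188,232,4):
    x=np.nonzero(m[r,300:370])[0]; print(r,x.min()+300 if len(x) else '',x.max()+300 if len(x) else '',end=' | ')
for y in(.062,.068):
  print([proj('side',[.641,y+s*.035,z]).round(1) for s,z in((1,.165),(-1,.165),(-1,.07),(1,.07))])
E
```

```text
time: 12.9
ee_pos: [0.3934, 0.3288, 0.1265]
tcp_rot: [-90.0, 0.0, 84.9]
wrist_force: [-0.6, 0.4, -2.2]
opening: 0.0123
t 12.9 pos [0.3934 0.3288 0.1265] rot [-8.997e+01  2.000e-02  8.486e+01] open 0.0123 q [40. -1. -9. 82.  0. 45.] F [-0.6  0.4 -2.2]
SHIFT [-0.2602  0.0016 -0.0301] TURN [-0.0005 -0.0723 -0.0003] rows> 5.2
shaker base/top [0.73145708 0.23398471 0.        ] [0.72161108 0.21798154 0.185     ]
188 333 352 | 192 324 345 | 196 326 339 | 200 327 334 | 204 324 330 | 208 324 332 | 212 325 332 | 216 324 331 | 220 327 331 | 224 328 330 | 228 329 330 | [array([322.8, 188.8]), array([333.3, 208.3]), array([330.3, 231.2]), array([320.7, 212.1])]
[array([322. , 187.2]), array([332.3, 206.6]), array([329.5, 229.5]), array([319.9, 210.5])]
```

```bash
python3 -m crank '-.04 0 -.003 0 -.02 0;-.08 0 -.01 0 -.04 0;-.12 0 -.015 0 -.06 0;-.16 0 -.02 0 -.07 0;-.2 0 -.025 0 -.072 0;-.24 0 -.028 0 -.072 0;-.261 0 -.030 0 -.072 0;-.261 0 -.030 0 -.072 0'; python3 go.py .475 .067 .1135 89
```

```text
time: 13.7
ee_pos: [0.3994, 0.064, 0.1261]
tcp_rot: [-89.9, 0.0, 88.8]
wrist_force: [0.6, 0.2, -3.7]
opening: 0.0123
t 13.7 pos [0.3994 0.064  0.1261] rot [-8.992e+01  5.000e-02  8.879e+01] open 0.0123 q [  9. -16. -22.  84.  -0.  10.] F [ 0.6  0.2 -3.7]
SHIFT [ 0.0046  0.0125 -0.0755] TURN [-0.0013 -0.0038 -0.0008] rows> 1.5
```

```bash
python3 -m crank '.004 .005 -.03 0 0 0;.004 .012 -.06 0 0 0;.004 .0125 -.0755 0 0 0;.004 .0125 -.0755 0 0 0;.004 .0125 -.0755 0 0 0'
python3 - <<'E'
from m import *
o=bot.get_obs();print(o['ee_pos'],o['tcp_rot'],o['wrist_force'])
ax=o['ee_pos'][:2]+[.073,0]
im=snap('side','s8.png');sc=snap('scene','sc8.png')
h=cv2.cvtColor(im,cv2.COLOR_BGR2HSV).astype(int)
print('exp rim ctr',proj('side',[*ax,.14]),'front rim',proj('side',[ax[0]+.042,ax[1],.14]),'far/near',proj('side',[ax[0],ax[1]+.042,.14]),proj('side',[ax[0],ax[1]-.042,.14]))
for r in(170,180,185,190,195,200,205,210):print(r,[tuple(h[r,x]) [0:3] and (int(h[r,x,0]),int(h[r,x,1]),int(h[r,x,2])) for x in range(280,326,5)])
E
```

```text
time: 14.2
ee_pos: [0.4748, 0.0693, 0.1136]
tcp_rot: [-89.9, 0.0, 89.0]
wrist_force: [0.4, -0.7, -3.7]
opening: 0.0122
[0.47479976 0.06929203 0.11363484] [-8.98691002e+01  1.31796680e-02  8.90029645e+01] [ 0.42527964 -0.6571311  -3.70914676]
exp rim ctr [292.42105097 211.62988789] front rim [307.7867707  207.57912469] far/near [287.16193261 199.95947498] [297.93388249 223.86331102]
170 [(12, 20, 130), (120, 3, 163), (132, 7, 191), (130, 4, 188), (170, 7, 103), (175, 9, 173), (175, 9, 174), (170, 9, 177), (150, 7, 113), (130, 6, 125)]
180 [(175, 8, 184), (0, 7, 171), (170, 9, 170), (175, 9, 172), (170, 9, 172), (175, 9, 171), (0, 8, 187), (175, 8, 192), (140, 7, 115), (130, 6, 123)]
185 [(168, 7, 178), (171, 10, 173), (174, 7, 171), (170, 9, 170), (170, 9, 171), (0, 7, 174), (174, 7, 191), (0, 7, 190), (150, 5, 112), (150, 2, 122)]
190 [(175, 10, 160), (174, 8, 168), (5, 9, 169), (175, 9, 172), (175, 9, 171), (176, 10, 187), (170, 8, 191), (176, 9, 189), (150, 9, 114), (0, 90, 172)]
195 [(170, 9, 165), (0, 7, 171), (171, 11, 169), (5, 9, 172), (176, 10, 172), (170, 8, 188), (175, 8, 187), (176, 9, 191), (0, 4, 119), (0, 162, 167)]
200 [(174, 8, 168), (175, 9, 172), (0, 9, 173), (175, 9, 175), (175, 9, 170), (175, 9, 173), (171, 10, 181), (174, 10, 132), (170, 12, 127), (0, 137, 130)]
205 [(9, 10, 183), (17, 23, 155), (19, 22, 165), (21, 21, 167), (18, 20, 166), (0, 7, 196), (175, 9, 169), (0, 12, 106), (165, 12, 126), (0, 133, 130)]
210 [(19, 22, 128), (20, 20, 152), (21, 22, 166), (22, 23, 168), (18, 20, 166), (19, 23, 155), (0, 8, 165), (170, 7, 105), (0, 61, 129), (1, 139, 132)]
```

```bash
python3 -m crank '0 0 -.015 0 0 0;0 0 -.03 0 0 0;0 0 -.04 0 0 0;0 0 -.047 0 0 0;0 0 -.053 0 0 0;0 0 -.058 0 0 0;0 0 -.058 0 0 0'; python3 go.py .551 .069 .1135 89
python3 - <<'E'
from m import *
h=cv2.cvtColor(snap('side','s9.png'),cv2.COLOR_BGR2HSV).astype(int);h0=cv2.cvtColor(D,cv2.COLOR_BGR2HSV).astype(int)
f=lambda h:[len(a:=np.nonzero(((h[...,0]>105)&(h[...,0]<125)&(h[...,1]>150))[120:260,270:400])[0]),a.mean()+120,np.nonzero(((h[...,0]>105)&(h[...,0]<125)&(h[...,1]>150))[120:260,270:400])[1].mean()+270]
print(f(h0),f(h))
E
```

```text
time: 15.0
ee_pos: [0.5316, 0.0677, 0.1129]
tcp_rot: [-89.7, 0.0, 89.0]
wrist_force: [-6.9, -1.0, -7.3]
opening: 0.0125
t 15.0 pos [0.5316 0.0677 0.1129] rot [-8.966e+01  3.000e-02  8.898e+01] open 0.0125 q [ 7.  3. -7. 81.  0.  8.] F [-6.9 -1.  -7.3]
SHIFT [ 0.0017 -0.0007 -0.0194] TURN [-0.0059 -0.0004 -0.0006] rows> 0.4
[96, np.float64(166.9375), np.float64(347.0)] [145, np.float64(170.43448275862067), np.float64(341.97241379310344)]
```

```bash
cat > blue.py <<'E'
from m import *
import sys
for n,roi in(('side',(270,120,400,270)),('scene',(240,200,330,300))):
    im=snap(n,sys.argv[1]+n+'.png');h=cv2.cvtColor(im,cv2.COLOR_BGR2HSV);m=cv2.inRange(h,(105,120,40),(125,255,255));m[:roi[1]]=0;m[roi[3]:]=0;m[:,:roi[0]]=0;m[:,roi[2]:]=0
    k,_,st,ce=cv2.connectedComponentsWithStats(m);print(n,[(int(s[4]),c.round(0).tolist()) for s,c in zip(st[1:],ce[1:]) if s[4]>3])
o=bot.get_obs();print(o['ee_pos'].round(4),o['tcp_rot'].round(1),o['wrist_force'].round(1));a=o['ee_pos']+[.073,-.001,.03];print('rim exp',proj('side',a).round(0),proj('scene',a).round(0))
E
python3 -m crank '0 0 -.005 0 0 0;0 0 -.01 0 0 0;0 0 -.015 0 0 0;0 0 -.019 0 0 0;0 0 -.019 0 0 0;0 0 -.019 0 0 0;0 0 -.019 0 0 0'; python3 blue.py b1
```

```text
time: 15.75
ee_pos: [0.5504, 0.0674, 0.1129]
tcp_rot: [-89.7, 0.0, 89.0]
wrist_force: [-6.2, -0.6, -7.9]
opening: 0.0121
side [(52, [317.0, 216.0])]
scene [(18, [287.0, 259.0])]
[0.5504 0.0674 0.113 ] [-89.7   0.   89. ] [-5.8  0.2 -8.3]
rim exp [320. 204.] [291. 250.]
```

```bash
python3 -m crank '0 0 0 0 0 0;0 0 0 0 0 0;0 0 0 0 0 0;0 0 0 0 0 0;0 0 0 0 0 0;0 0 0 0 0 0'; python3 blue.py b2
python3 - <<'E'
import cv2,numpy as np
a=cv2.imread('pics/b2side.png')[130:260,280:390];b=cv2.imread('pics/b2scene.png')[205:305,245:335]
cv2.imwrite('pics/cb2.png',np.hstack([cv2.resize(a,(415,490),interpolation=cv2.INTER_CUBIC),cv2.resize(b,(380,490),interpolation=cv2.INTER_CUBIC)]))
E
```

```text
time: 16.45
ee_pos: [0.5503, 0.0674, 0.113]
tcp_rot: [-89.7, 0.0, 89.0]
wrist_force: [-6.7, -0.6, -8.8]
opening: 0.0121
side [(26, [325.0, 218.0])]
scene [(15, [287.0, 259.0])]
[0.5503 0.0674 0.113 ] [-89.7   0.   89. ] [-6.5 -0.7 -8.7]
rim exp [320. 204.] [291. 250.]
```

View pics/cb2.png

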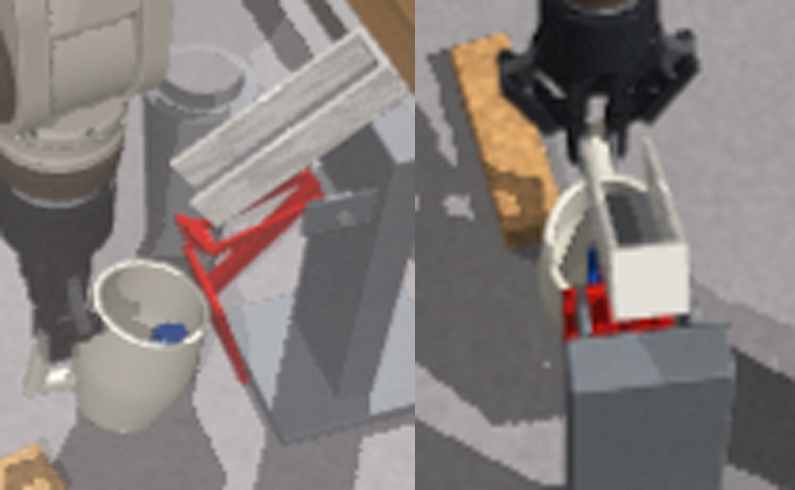

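Picture 12 (the last): the chute is empty, no stones are on the table, and blue shows inside the pitcher at side (325,218). I retract, lift and weigh it.

```bash
python3 -m crank '0 0 .015 0 0 0;0 0 .03 0 0 0;0 0 .05 0 0 0;0 0 .07 0 0 0;0 -.02 .09 0 0 0;0 -.04 .11 0 0 0;0 -.055 .12 0 0 0;0 -.055 .12 0 0 0'; python3 go.py .42 -.273 .168 89; python3 blue.py b3
```

```text
time: 17.35
ee_pos: [0.4326, 0.0698, 0.172]
tcp_rot: [-90.2, -0.0, 89.0]
wrist_force: [1.5, -0.7, -3.2]
opening: 0.0121
t 17.35 pos [0.4326 0.0698 0.172 ] rot [-9.022e+01 -4.000e-02  8.899e+01] open 0.0121 q [  9. -11. -13.  88.   0.  10.] F [ 1.5 -0.7 -3.2]
SHIFT [-0.343   0.0038  0.0066] TURN [ 0.0039 -0.0001  0.0007] rows> 6.9
side [(25, [283.0, 213.0])]
scene [(51, [285.0, 215.0])]
[0.4329 0.0697 0.1695] [-90.1  -0.   89. ] [ 0.3  0.4 -4.7]
rim exp [276. 200.] [286. 202.]
```

The weight rose by about 1.0 N, which matches four 25 g stones. Now I carry it to the stand.

```bash
python3 -m crank '-.03 0 0 0 0 0;-.07 0 .002 0 0 0;-.115 0 .003 0 0 0;-.16 0 .004 0 0 0;-.205 0 .005 0 0 0;-.25 0 .006 0 0 0;-.295 0 .006 0 0 0;-.32 0 .006 0 0 0'; python3 go.py .42 -.273 .168 89
```

```text
time: 18.25
ee_pos: [0.4204, -0.2534, 0.1678]
tcp_rot: [-89.9, -0.0, 88.8]
wrist_force: [-0.3, 1.6, -4.7]
opening: 0.0123
t 18.25 pos [ 0.4204 -0.2534  0.1678] rot [-8.990e+01 -1.000e-02  8.884e+01] open 0.0123 q [-31.  -4.  -7.  87.  -0. -30.] F [-0.3  1.6 -4.7]
SHIFT [-0.0196 -0.0002 -0.    ] TURN [-0.0018 -0.0027  0.0001] rows> 0.4
```

```bash
python3 -m crank '-.02 0 0 0 -.003 0;-.02 0 0 0 -.003 0;-.02 0 0 0 -.003 0;-.02 0 0 0 -.003 0'
cat > pt.py <<'E'
from m import *
import sys
o=bot.get_obs();a=o['ee_pos'];M=R.from_euler('xyz',o['tcp_rot'],degrees=True)
print(a.round(4),o['tcp_rot'].round(1),o['wrist_force'].round(1))
z=M.apply([0,0,1]);ax=a-.073*z; foot=a[2]-.0785
t=np.linspace(0,2*np.pi,60)
for n in('side','scene'):
    im=snap(n,sys.argv[1]+n+'.png');h=cv2.cvtColor(im,cv2.COLOR_BGR2HSV).astype(int)
    m=((h[...,1]>11)&(h[...,0]>12)&(h[...,0]<40)&(h[...,2]>60)).astype(np.uint8)*255
    prof=[(.033,0),(.045,.045),(.045,.062),(.042,.105)]
    for tilt in(-.06,0,.06):  # tilt: rim leaning to +x, about grip point
        pts=[]
        for r,zz in prof:
            for q in t:
                v=np.array([.073+r*np.cos(q),r*np.sin(q),zz-.085]);v=R.from_rotvec([0,tilt,0]).apply(v)
                pts.append(proj(n,[a[0]+v[0],a[1]+v[1],a[2]+.0065+v[2]]))
        pts=np.array(pts);print(n,'exp tilt',tilt,pts.min(0).round(1),pts.max(0).round(1))
    x0,y0=(pts.min(0)-25).astype(int).clip(0);x1,y1=(pts.max(0)+25).astype(int)
    w=np.zeros_like(m);w[y0:y1,x0:x1]=m[y0:y1,x0:x1];w=cv2.morphologyEx(w,cv2.MORPH_OPEN,np.ones((3,3)));
    k,_,st,ce=cv2.connectedComponentsWithStats(w);i=1+np.argmax(st[1:,4]);s=st[i];print(n,'seen',s[:2],s[:2]+s[2:4],s[4])
E
python3 pt.py p1
```

```text
time: 18.65
ee_pos: [0.4205, -0.2696, 0.1689]
tcp_rot: [-89.9, -0.0, 89.2]
wrist_force: [-0.4, 0.1, -4.2]
opening: 0.0124
[ 0.4205 -0.2696  0.1689] [-89.9  -0.   89.2] [-0.4  0.1 -4.2]
side exp tilt -0.06 [300.5 306.6] [345.3 362. ]
side exp tilt 0 [299.7 307.6] [345.1 363.5]
side exp tilt 0.06 [298.6 308.6] [345.2 364.9]
side seen [299 313] [344 370] 1430
scene exp tilt -0.06 [144.4 200.5] [180.7 245.5]
scene exp tilt 0 [144.7 201.3] [180.9 245.4]
scene exp tilt 0.06 [145.1 202. ] [181.2 245.1]
scene seen [146 194] [182 244] 1079
```

```bash
python3 -m crank '-.003 .01 0 0 0 0;-.003 .025 0 0 0 0;-.003 .038 0 0 0 0;-.003 .044 0 0 0 0;-.003 .044 0 0 0 0;-.003 .044 0 0 0 0'; python3 -m crank '0 .001 0 0 0 0;0 .002 0 0 0 0;0 .003 0 0 0 0;0 .004 0 0 0 0;0 .004 0 0 0 0'; python3 -m crank '0 .001 0 0 0 0;0 .002 0 0 0 0;0 .003 0 0 0 0;0 .004 0 0 0 0;0 .004 0 0 0 0'
```

```text
time: 19.35
ee_pos: [0.4198, -0.2732, 0.1266]
tcp_rot: [-90.0, 0.1, 89.1]
wrist_force: [-9.6, 2.0, 12.6]
opening: 0.0125
time: 19.85
ee_pos: [0.4193, -0.274, 0.1248]
tcp_rot: [-90.0, 0.2, 89.1]
wrist_force: [-19.4, 1.9, 29.6]
opening: 0.0123
time: 20.35
ee_pos: [0.4191, -0.2742, 0.122]
tcp_rot: [-90.1, 0.2, 89.1]
wrist_force: [-25.2, 2.2, 38.9]
opening: 0.0125
```

Contact came about 17 mm early, so the pitcher droops nose-down about 0.1 to 0.16 rad in the grip. I raise it, tilt the tool back to level the pitcher, then lower gently.

```bash
python3 -m crank '0 -.01 0 0 0 0;0 -.02 0 -.05 0 0;0 -.02 0 -.11 0 0;0 -.02 0 -.11 0 0;0 -.02 0 -.11 0 0'
python3 - <<'E'
from m import *
o=bot.get_obs();print(o['ee_pos'],o['tcp_rot'],o['wrist_force'])
im=snap('side','d1.png');h=cv2.cvtColor(im,cv2.COLOR_BGR2HSV).astype(int)
m=((h[...,1]>11)&(h[...,0]>12)&(h[...,0]<40)&(h[...,2]>60))
a=o['ee_pos']
for zz in(.14,.03): print('exp axis',zz,proj('side',[a[0]+.073,a[1],zz]).round(1))
for r in range(310,384,4):
    x=np.nonzero(m[r,270:370])[0]; print(r,(x.min()+270,x.max()+270,len(x)) if len(x) else '',end=' ')
print()
for zz in np.arange(.04,.15,.01): # silhouette widths expected for upright: left/right edges of body
    pass
for z0 in(0,.0225,.045,.062,.105):
    r=np.interp(z0,[0,.045,.062,.105],[.033,.045,.045,.042]);p=np.array([proj('side',[a[0]+.073+r*np.cos(q),a[1]+r*np.sin(q),a[2]-.0785+z0]) for q in np.linspace(0,6.28,80)]);i,j=p[:,0].argmin(),p[:,0].argmax();print(z0,'L',p[i].round(1),'R',p[j].round(1))
E
```

```text
time: 20.85
ee_pos: [0.4199, -0.273, 0.1369]
tcp_rot: [-96.2, -0.0, 89.1]
wrist_force: [-0.0, -0.0, -4.5]
opening: 0.0122
[ 0.41986259 -0.27300326  0.13685784] [-9.61807546e+01 -2.25706810e-02  8.91246797e+01] [-0.04345611 -0.00574475 -4.48440763]
exp axis 0.14 [322.  340.4]
exp axis 0.03 [319.  359.9]
310 (np.int64(270), np.int64(303), 30) 314 (np.int64(270), np.int64(299), 23) 318 (np.int64(270), np.int64(320), 26) 322 (np.int64(270), np.int64(332), 48) 326 (np.int64(270), np.int64(337), 60) 330 (np.int64(270), np.int64(340), 61) 334 (np.int64(270), np.int64(341), 55) 338 (np.int64(270), np.int64(342), 34) 342 (np.int64(298), np.int64(342), 26) 346 (np.int64(296), np.int64(342), 19) 350 (np.int64(297), np.int64(345), 15) 354 (np.int64(299), np.int64(340), 21) 358 (np.int64(283), np.int64(338), 43) 362 (np.int64(282), np.int64(349), 43) 366 (np.int64(284), np.int64(333), 31) 370 (np.int64(309), np.int64(328), 20) 374  378 (np.int64(289), np.int64(302), 2) 382  
0 L [304.7 354.7] R [334.8 356.3]
0.0225 L [302.2 350.8] R [338.5 352.6]
0.045 L [299.6 346.6] R [342.3 348.8]
0.062 L [299.8 343.5] R [343.2 345.7]
0.105 L [301.7 335.1] R [343.8 337.2]
```

```bash
cat > ft.py <<'E'
from h import *
o=bot.get_obs();M=R.from_euler('xyz',o['tcp_rot'],degrees=True)
print('t',round(o['time'],2),'pos',o['ee_pos'].round(4),o['tcp_rot'].round(1),'F',o['wrist_force'].round(2),'T',o['torque'].round(3),'down10mm=',M.inv().apply([0,0,-.01]).round(4),'fwd10',M.inv().apply([.01,0,0]).round(4),'open',round(o['opening'],4))
E
python3 ft.py;  python3 -m crank '0 .002 0 0 0 0;0 .004 0 0 0 0;0 .006 -.001 0 0 0;0 .006 -.001 0 0 0;0 .006 -.001 0 0 0'; python3 ft.py;python3 -m crank '0 .001 0 0 0 0;0 .002 0 0 0 0;0 .003 0 0 0 0;0 .003 0 0 0 0;0 .003 0 0 0 0'; python3 ft.py
```

```text
t 20.9 pos [ 0.4201 -0.273   0.1368] [-96.2  -0.   89.1] F [-0.18  0.85 -3.81] T [0.019 0.445 0.009] down10mm= [-0.      0.0099  0.0011] fwd10 [ 0.0001  0.0011 -0.0099] open 0.0124
time: 21.4
ee_pos: [0.4222, -0.2731, 0.1316]
tcp_rot: [-96.3, -0.0, 89.2]
wrist_force: [-0.6, -0.6, -4.3]
opening: 0.012
t 21.4 pos [ 0.4222 -0.2731  0.1316] [-96.3  -0.   89.2] F [-0.61 -0.64 -4.26] T [0.023 0.424 0.133] down10mm= [-0.      0.0099  0.0011] fwd10 [ 0.0001  0.0011 -0.0099] open 0.012
time: 21.9
ee_pos: [0.4224, -0.2732, 0.1288]
tcp_rot: [-96.3, -0.0, 89.2]
wrist_force: [-0.8, 0.2, -3.6]
opening: 0.0122
t 21.9 pos [ 0.4224 -0.2732  0.1288] [-96.3  -0.   89.2] F [-0.84  0.16 -3.6 ] T [0.007 0.431 0.018] down10mm= [-0.      0.0099  0.0011] fwd10 [ 0.0001  0.0011 -0.0099] open 0.0122
```

```bash
python3 -m crank '0 .001 .001 0 0 0;0 .002 .002 0 0 0;0 .003 .002 0 0 0;0 .003 .002 0 0 0'; python3 ft.py;python3 -m crank '0 .001 0 0 0 0;0 .002 0 0 0 0;0 .003 0 0 0 0;0 .003 0 0 0 0'; python3 ft.py;python3 -m crank '0 .001 0 0 0 0;0 .002 0 0 0 0;0 .002 0 0 0 0'; python3 ft.py
```

```text
time: 22.3
ee_pos: [0.4207, -0.2732, 0.1254]
tcp_rot: [-96.3, -0.0, 89.2]
wrist_force: [0.3, -0.7, -4.6]
opening: 0.0125
t 22.3 pos [ 0.4207 -0.2732  0.1254] [-96.3  -0.   89.2] F [ 0.31 -0.66 -4.56] T [ 0.004  0.43  -0.042] down10mm= [-0.      0.0099  0.0011] fwd10 [ 0.0001  0.0011 -0.0099] open 0.0125
time: 22.7
ee_pos: [0.4211, -0.2731, 0.1224]
tcp_rot: [-96.3, -0.0, 89.2]
wrist_force: [-0.6, 0.0, -3.1]
opening: 0.0122
t 22.7 pos [ 0.4211 -0.2731  0.1224] [-96.3  -0.   89.2] F [-0.58  0.04 -3.1 ] T [-0.024  0.465  0.031] down10mm= [-0.      0.0099  0.0011] fwd10 [ 0.0001  0.0011 -0.0099] open 0.0122
time: 23.0
ee_pos: [0.4213, -0.2732, 0.1205]
tcp_rot: [-96.3, -0.0, 89.2]
wrist_force: [-0.5, -0.5, -4.1]
opening: 0.0119
t 23.0 pos [ 0.4213 -0.2732  0.1205] [-96.3  -0.   89.2] F [-0.54 -0.54 -4.12] T [-0.075  0.519  0.056] down10mm= [-0.      0.0099  0.0011] fwd10 [ 0.0001  0.0011 -0.0099] open 0.0119
```

```bash
for i in 1; do python3 -m crank '0 .001 0 0 0 0;0 .002 0 0 0 0;0 .002 0 0 0 0'; python3 ft.py;python3 -m crank '0 .001 0 0 0 0;0 .002 0 0 0 0;0 .002 0 0 0 0'; python3 ft.py; done
```

```text
time: 23.3
ee_pos: [0.4215, -0.2732, 0.1184]
tcp_rot: [-96.3, -0.0, 89.2]
wrist_force: [0.2, 0.2, -3.6]
opening: 0.0125
t 23.3 pos [ 0.4215 -0.2732  0.1184] [-96.3  -0.   89.2] F [ 0.21  0.2  -3.62] T [0.027 0.386 0.016] down10mm= [-0.      0.0099  0.0011] fwd10 [ 0.0001  0.0011 -0.0099] open 0.0125
time: 23.6
ee_pos: [0.4218, -0.2732, 0.1165]
tcp_rot: [-96.3, -0.0, 89.2]
wrist_force: [-0.1, 0.4, -4.7]
opening: 0.0122
t 23.6 pos [ 0.4218 -0.2732  0.1165] [-96.3  -0.   89.2] F [-0.08  0.43 -4.66] T [-0.055  0.434 -0.051] down10mm= [-0.      0.0099  0.0011] fwd10 [ 0.0001  0.0011 -0.0099] open 0.0122
```

Still free of contact. I go down in small steps, holding x near 0.420.

```bash
python3 -m crank '0 .001 .001 0 0 0;0 .002 .001 0 0 0;0 .002 .001 0 0 0'; python3 ft.py;python3 -m crank '0 .001 0 0 0 0;0 .002 0 0 0 0;0 .002 0 0 0 0'|grep force; python3 ft.py;python3 -m crank '0 .001 0 0 0 0;0 .001 0 0 0 0'|grep force; python3 ft.py
```

```text
time: 23.9
ee_pos: [0.421, -0.2732, 0.1146]
tcp_rot: [-96.3, 0.0, 89.1]
wrist_force: [-0.1, -0.4, -2.7]
opening: 0.0122
t 23.9 pos [ 0.421  -0.2732  0.1146] [-96.3   0.   89.1] F [-0.08 -0.41 -2.73] T [ 0.054  0.43  -0.062] down10mm= [0.     0.0099 0.0011] fwd10 [ 0.0001  0.0011 -0.0099] open 0.0122
wrist_force: [-5.5, 0.8, 5.3]
t 24.2 pos [ 0.4213 -0.2735  0.1137] [-96.4   0.1  89.1] F [-5.47  0.82  5.27] T [0.206 0.787 0.074] down10mm= [0.     0.0099 0.0011] fwd10 [ 0.0001  0.0011 -0.0099] open 0.0125
wrist_force: [-7.7, 1.4, 10.5]
t 24.4 pos [ 0.4215 -0.2736  0.1132] [-96.4   0.1  89.1] F [-7.68  1.35 10.54] T [0.367 0.939 0.068] down10mm= [0.     0.0099 0.0011] fwd10 [ 0.0002  0.0011 -0.0099] open 0.0123
```

```bash
python3 -m crank '0 -.002 .001 -.025 0 0;0 -.002 .001 -.025 0 0;0 -.001 .001 -.025 0 0;0 0 .001 -.025 0 0;0 0 .001 -.025 0 0'; python3 ft.py; python3 -m crank '0 .001 0 0 0 0;0 .001 0 0 0 0;0 .001 0 0 0 0'; python3 ft.py
```

```text
time: 24.9
ee_pos: [0.4204, -0.2733, 0.1117]
tcp_rot: [-97.7, 0.0, 89.1]
wrist_force: [-2.4, -0.8, 1.2]
opening: 0.0124
t 24.9 pos [ 0.4204 -0.2733  0.1117] [-97.7   0.   89.1] F [-2.43 -0.79  1.16] T [0.085 0.625 0.036] down10mm= [0.     0.0099 0.0013] fwd10 [ 0.0001  0.0013 -0.0099] open 0.0124
time: 25.2
ee_pos: [0.4206, -0.2733, 0.1113]
tcp_rot: [-97.8, 0.0, 89.2]
wrist_force: [-6.7, 0.8, 8.4]
opening: 0.0125
t 25.2 pos [ 0.4206 -0.2733  0.1113] [-97.8   0.   89.2] F [-6.7   0.84  8.44] T [0.293 1.    0.062] down10mm= [0.     0.0099 0.0014] fwd10 [ 0.0001  0.0014 -0.0099] open 0.0125
```

```bash
python3 -m crank '0 0 0 0 0 0;0 0 0 0 0 0;0 0 0 0 0 0;0 0 0 0 0 0;0 0 0 0 0 0;0 0 0 0 0 0' 0.2; python3 ft.py; python3 -m crank '0 -.02 -.0027 0 0 0;0 -.04 -.0055 0 0 0;0 -.07 -.0095 0 0 0;0 -.11 -.015 0 0 0;0 -.15 -.02 0 0 0;0 -.15 -.02 0 0 0'; python3 ft.py
```

```text
time: 25.8
ee_pos: [0.4205, -0.2732, 0.1104]
tcp_rot: [-97.7, -0.0, 89.2]
wrist_force: [-0.6, 0.6, 0.1]
opening: 0.0338
t 25.8 pos [ 0.4205 -0.2732  0.1104] [-97.7  -0.   89.2] F [-0.65  0.6   0.1 ] T [ 0.044  0.169 -0.006] down10mm= [-0.      0.0099  0.0013] fwd10 [ 0.0001  0.0013 -0.0099] open 0.0338
time: 26.4
ee_pos: [0.4213, -0.274, 0.2676]
tcp_rot: [-98.1, 0.3, 89.2]
wrist_force: [0.7, -0.0, 0.2]
opening: 0.0343
t 26.4 pos [ 0.4213 -0.274   0.2676] [-98.1   0.3  89.2] F [ 0.66 -0.03  0.15] T [0.01  0.133 0.036] down10mm= [0.     0.0099 0.0014] fwd10 [ 0.0001  0.0014 -0.0099] open 0.0343
```

```bash
python3 -m crank '0 0 .04 0 0 0;0 0 .08 0 0 0;0 0 .11 .05 0 0;0 0 .13 .1 0 0;0 0 .13 .135 0 0;0 0 .13 .135 0 0'
python3 - <<'E'
from m import *
o=bot.get_obs();print(o['time'],o['ee_pos'],o['tcp_rot'])
for n,I in(('scene',S),('side',D)):
    im=snap(n,'f'+n+'.png');h=cv2.cvtColor(im,cv2.COLOR_BGR2HSV).astype(int)
    f=lambda a:proj(n,a).round(1)
    c=np.array([.4935,-.274])
    for nm,r,z in(('rim',.042,.137),('foot',.033,.032)): p=np.array([proj(n,[c[0]+r*np.cos(q),c[1]+r*np.sin(q),z]) for q in np.linspace(0,6.3,60)]);print(n,nm,'exp',p.min(0).round(1),p.max(0).round(1))
    x0,y0,x1,y1=(130,205,200,290) if n=='scene' else(270,290,375,390)
    m=((h[...,1]>11)&(h[...,0]>12)&(h[...,0]<40)&(h[...,2]>60)).astype(np.uint8)[y0:y1,x0:x1]
    for r in range(0,y1-y0,5):
        x=np.nonzero(m[r])[0];print(r+y0,(x.min()+x0,x.max()+x0,len(x)) if len(x) else '',end=' ')
    b=cv2.inRange(cv2.cvtColor(im,cv2.COLOR_BGR2HSV),(105,120,40),(125,255,255))[y0:y1,x0:x1];ys,xs=np.nonzero(b);print('\nblue',len(xs),xs.mean()+x0 if len(xs) else'',ys.mean()+y0 if len(xs) else '')
    d=np.abs(im.astype(int)-I.astype(int)).max(2)
    R_={'scene':{'shaker':(335,255,378,312),'strainer':(380,258,430,285),'beaker':(160,295,205,350),'tonic':(112,262,148,316),'jigger':(188,280,206,300),'red':(279,251,303,273)},'side':{'shaker':(318,140,346,175),'strainer':(275,150,306,175),'beaker':(400,268,450,328),'tonic':(388,345,430,402),'jigger':(350,312,372,330),'red':(318,180,350,232)}}[n]
    for k,(a,b,c2,e) in R_.items(): print(k,'frac changed',(d[b:e,a:c2]>40).mean().round(3),end='; ')
    print()
E
```

```text
time: 27.0
ee_pos: [0.292, -0.2714, 0.2439]
tcp_rot: [-90.0, -0.0, 89.2]
wrist_force: [-0.8, 0.1, -0.7]
opening: 0.0343
27.0 [ 0.29200322 -0.27141196  0.24388529] [-8.99548183e+01 -2.38359157e-02  8.91505777e+01]
scene rim exp [147.7 214.4] [178.2 238.8]
scene foot exp [158.4 238.1] [180.9 256.7]
205  210 (np.int64(162), np.int64(168), 7) 215 (np.int64(158), np.int64(171), 14) 220 (np.int64(151), np.int64(177), 27) 225 (np.int64(148), np.int64(179), 32) 230 (np.int64(148), np.int64(181), 34) 235 (np.int64(149), np.int64(183), 28) 240 (np.int64(151), np.int64(182), 32) 245 (np.int64(153), np.int64(181), 29) 250 (np.int64(157), np.int64(180), 24) 255 (np.int64(164), np.int64(173), 10) 260  265 (np.int64(190), np.int64(190), 1) 270  275  280  285  
blue 3 166.0 235.0
shaker frac changed 0.0; strainer frac changed 0.0; beaker frac changed 0.0; tonic frac changed 0.02; jigger frac changed 0.0; red frac changed 0.078; 
side rim exp [301.9 322.1] [343.  361.8]
side foot exp [304.8 345.6] [334.2 374.8]
290  295  300  305  310  315  320  325 (np.int64(310), np.int64(323), 14) 330 (np.int64(305), np.int64(335), 30) 335 (np.int64(302), np.int64(339), 38) 340 (np.int64(301), np.int64(341), 39) 345 (np.int64(300), np.int64(341), 28) 350 (np.int64(291), np.int64(341), 24) 355 (np.int64(283), np.int64(340), 27) 360 (np.int64(282), np.int64(349), 42) 365 (np.int64(283), np.int64(336), 54) 370 (np.int64(285), np.int64(333), 34) 375 (np.int64(313), np.int64(325), 13) 380  385  
blue 234 325.9059829059829 350.96581196581195
shaker frac changed 0.079; strainer frac changed 0.0; beaker frac changed 0.0; tonic frac changed 0.0; jigger frac changed 0.0; red frac changed 0.007;
```

The pitcher stands where expected, to within about 2 px, and the paddle is back. One last check: the grille's visible ends against the earlier seated picture, then hand in.

Run:
```python
from m import *
a=cv2.imread('pics/s5.png');b=cv2.imread('pics/fscene.png')
for nm,(x0,y0,x1,y1) in{'far end':(148,255,186,282),'near end':(165,218,196,236)}.items():
    A=(a[y0:y1,x0:x1].max(2)<60);B=(b[y0:y1,x0:x1].max(2)<60)
    ya,xa=np.nonzero(A);yb,xb=np.nonzero(B);print(nm,A.sum(),B.sum(),'max row',ya.max()+y0,yb.max()+y0,'min col',xa.min()+x0,xb.min()+x0,'max col',xa.max()+x0,xb.max()+x0,'agree',(A&B).sum())
bot.job_done();print('handed in',bot.get_obs()['time'])
```

```text
far end 422 415 max row 276 276 min col 150 150 max col 179 179 agree 409
near end 233 65 max row 235 235 min col 165 181 max col 189 189 agree 65
the job is handed in; nothing more can be done
the job is handed in; nothing more can be done
```

I finished the whole sequence and handed the job in just after 27 s on the robot's clock; the hand-in gives no verdict. The grille went onto both pins, and the pitcher was lifted by its handle and pushed the paddle back with its side. It was then stood on the grille and let go.

**What the last checks showed:**
- **Stones:** the chute was empty, none were seen on the table, and the held weight rose by about 1 N, which fits four 25 g stones. Blue shows inside the pitcher, but I never counted all four individually.
- **Pitcher:** its rim and foot agree with the planned spot on the grille to about 2–3 px (roughly 5–8 mm), upright as far as the pictures can tell.
- **Grille:** its far end looks the same before and after the pitcher was set down. The near end is partly hidden by the pitcher.
- **Paddle and bystanders:** the paddle looks sprung back in the side view (0.7% changed there). The scene view showed an 8% change there, which I put down to moved shadows. The bystanders look unmoved. The one real image change, 8% around the shaker in the side view only, is most likely the emptied chute in front of it.

**What went wrong on the way:** the pitcher sagged nose-down by about 0.13 rad in the grip. On the first attempt to set it down, its foot touched early and pressed with about 39 N. I raised it, tilted the tool back to level it, and lowered it gently before letting go. The images cannot confirm tilt or centring to the millimetre.

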